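Dry the damp salt on the warming base

TASK

The salt has gone damp: first stand the salt shaker upright on the round plate of the warming base. Then turn the dial on its sloping panel until the pointer lines up with the little index tab (leave the tab as it is set), and last press the start button above the dial fully down. Leave the jars and small bar things about it where they are.

Things in the scene. Friction and masses are not known exactly. Their poses are not given: they have to be found in the camera images.
- salt_shaker: Glass salt shaker with a domed pierced metal cap, round, 44 mm across, 90 mm tall, 70 to 140 g, loose on the worktop. The lower 74 mm is up to 44 mm wide, the cap 34 mm. Origin at the centre of its underside, z up. It and three bystanders of like size (flat-lidded spice jar, jigger, dropper bottle) change places at random.
- warmer: Fixed white warming base, 36 mm high, x -137 to 129 mm, y -66 to 66 mm in its frame (origin on the worktop, z up); its front (-x) faces the robot's left. Round plate at x 70 mm. In front of it a console whose panel slopes 35 degrees, rising from z 36 mm at x -130 mm to z 116 mm at x -15 mm; outward normal (-sin35, 0, cos35). On its mid line: dial 50 mm, button 119 mm up the slope.
- plate_top (a point): Centre of the top of the warming plate, a flat dark disc 90 mm across (with a steel collar 104 mm across, 4 mm lower) 46 mm above the worktop. The shaker stands on it. Open above, but a wall cabinet hangs over the back of the worktop (beyond x = 0.64 m, from 0.47 m up).
- dial_top (a point): Centre of the dial's top, on its axis, which is square to the sloping panel. The dial stands 31 mm off the panel: a foot 48 mm across, 10 mm high, and on it a grip bar 44 mm long, 12 mm thick, 21 mm high, to be pinched across its thickness by fingers coming in along the axis. Axes turn with the dial: x along the bar to its pointer end, z outward.
- dial (a joint): Angle of the dial in rad: 0 when the pointer points straight up the slope, growing clockwise as seen facing the panel, from -2.4 to 2.4. It turns with a light even friction (about 0.06 N m) and stays where it is left; no spring, no clicks.
- dial_pointer (a point): Where the pointer aims: a point 32 mm from the dial's axis and 6 mm above the panel, on the line of the bar's pointer end. That end carries a small nose at the foot and a thin steel line along the top and down its end.
- index_tab (a joint): Angle at which the index tab is set, in rad, same zero and sense as the dial. The tab is the black block 8 mm wide and 5 mm high on the flat steel ring round the dial's foot. It is stiff (0.5 N m), keeps its setting by itself and does not follow the dial; it always lies clockwise of the dial's pointer at the start.
- tab_mark (a point): Middle of the index tab, 32 mm from the dial's axis and 6 mm above the panel: the pointer point coincides with it when the dial is exactly on the mark.
- start_top (a point): Centre of the top of the start button, a black round spring button of 24 mm diameter in a low steel housing near the upper edge of the panel, 69 mm from the dial's axis. It is pressed square to the panel; full travel 5 mm at about 4 N.
- start (a joint): How far the start button is pressed, in m: 0 out, 0.005 fully down; it springs back when released. It counts as pressed beyond 0.0038.
- nutmeg_jar: Bystander: round spice jar with a flat lid, 44 mm across, 105 mm tall, loose. Origin at the centre of its underside.
- jigger: Bystander: two-ended metal bar measure, 43 mm across, 78 mm tall, loose. Origin at the centre of its underside.
- bitters_1: Bystander: small dropper bottle, 33 mm across, 102 mm tall, loose. Origin at the centre of its underside.
- bar_spoon: Bystander: metal spoon lying on the worktop, 134 mm long, 12 mm high, loose. Origin at the centre of its underside, x along it.

How it is judged:
By the outcome, as a careful person would: the job done as asked, in the order asked, and still so for the second after the job is handed in, with the robot touching nothing.
It also fails if it takes over 72 s, if anything falls off the work surface, if the arm or the gripper's body presses on something with over 40 N, if the wrist force passes 120 N, or if a joint passes its speed limit or range.

ROBOT

A 6-joint arm with a two-finger parallel gripper is mounted at the origin on a cart in front of the work surface, level with it; the furniture and walls round the work are solid. World frame = base frame: x ahead of the robot, y to its left, z up, the work surface at z = 0. Lengths are in mm, angles in degrees, forces in N, time in s.
With the tool pointing down it reaches from about 300 to 850 mm from the base axis. Payload 4.2 kg.
Tool frame: the origin (TCP) lies midway between the tips of the shut fingers; the grasp point (between the pads) lies env.hold_point_z behind it (env.hold_point_z is the distance from the TCP to the grasp point, in mm); z points along the fingers, y is the line along which they close (so a half turn about z gives the same grasp; the last joint's range is limited). The gripper opens to 91 mm and grips with 3 to 60 N. Pads are 32 mm wide; open, the fingers measure 118 mm over their backs; the gripper's body (76 mm by 178 mm) begins 60 mm behind the grasp point.
Start: joints at [72.995, 18.312, 89.639, -0, 72.044, -1.146], TCP at [157.137, 553.128, 213.976] pointing down, gripper open.
Joint ranges: [-177.97, 177.97], [-48.28, 115.42], [12.27, 149.76], [-77.06, 257.06], [2.81, 150.46], [-146.56, 146.56]. Speed limits (degrees/s): [147.25, 147.25, 180, 180, 180, 180].

INTERFACE

Orientations are given as [roll, pitch, yaw] about the fixed x, y, z axes, in that order (R = Rz(yaw) Ry(pitch) Rx(roll)).
In Python, from workcell import env, viewer, spotter gives the robot as it stands.
- The arm moves only by the tool apply_moves, never from a script. Its arguments are lists of equal length, an entry for each row: "delta_pos": the shift along the world's x, y, z normalised to -1 to 1, where 1 is 120 mm, a list of three; "rot": the turn, a rotation vector about the world's x, y, z normalised to -1 to 1, where 1 is 1.5 rad, a list of three; "hand": the opening, from 0 (shut) to 1 (fully open). A call has 1 to 10 rows; each row is the pose to reach, as a shift and turn from the pose commanded when the call began; what a row does not reach only later rows make up. A row lasts 1/12 s, in which the tool goes at most 41.7 mm and 7.16 degrees, less where a joint would pass 70% of its speed; a pose out of reach is approached as far as the arm can. A call with a number of a shift or a turn outside -1 to 1 is refused whole. A call with a gripper value outside its range is refused whole. The fingers move at their own pace and stop on an object; "newtons" is the grip in N (left out, the last holds). Time passes only in rows, so rows that repeat a pose let the fingers close. It gives the time, the measured TCP pose, the force, the opening and the grip force at its end, in the units of the state.
- env.state(): the state, without advancing time (a new reading comes with each control period).
- viewer.grab_frame(name): name is "scene" or "side" or "wrist"; returns a dict with "pixels" (420x560x3 uint8, red, green, blue), "camera_matrix" (3x3 intrinsics, pixels), "R" (3x3) and "t" (3): a world point X has camera coordinates R X + t; the wrist camera has in their place "mount" (4x4, takes a point from camera to tool coordinates, whose origin is the TCP and whose axes are the flange's). Camera axes: x right, y down, z forward; pixel columns grow to the right and rows downward; lengths in mm; the calibration is good to about 2 mm. The wrist camera is an equidistant fisheye: a pixel r from the principal point sees the ray r / f radians off the axis. A picture is of the moment at which its call begins: read the wrist's pose just before it. There is no depth.
- env.job_done(): hands the job in; it is judged then, once.
Trained networks look in a picture, given as the dict that the camera call returned (one of the last four; its "shot" number tells which), for a name from the list of things; names that differ only in an ending like _2 or _b are one class to them, and where a whole thing is asked for, a point or a joint stands for the part that bears it (a point fixed in the world has none). Each returns a list of dicts, best first, with "score" (0 to 1); they miss things now and then, are a little off and sometimes report something else, mostly with a low value. They report only what shows in the picture. A call takes as long as a camera call.
- spotter.trace(picture, query): "mask" (420x560 bool, what is visible of it) and "box" ([centre column, centre row, width, height] in pixels, round what is visible of it).
- spotter.landmark_of(picture, query): "position" ([column, row] in pixels: a listed point, or the origin of a listed thing).
The state is a dict: "time_s": time; "qpos": joint angles; "qvel": joint speeds; "effort": joint torques, N m; "ee_pos": TCP position; "ee_rot": TCP orientation; "force": force on the tool from outside, world axes, zero at the start; "torque": the same for the moment, N m; "gripper_width": finger opening in mm; "gripper_force": force on a finger pad.
Only numpy, scipy, OpenCV 4.12 (cv2) and the standard library are available. Lean on these libraries where they do the work, as an engineer would, in place of code of your own. Each camera call takes 0.05 s, during which the arm holds its last target. There are 200 camera calls.

## Working session

There is one attempt and no reset: what is moved stays moved. The work goes in short steps, Python scripts to look and compute and a tool call to move; the robot and the scene stay as the last step left them, time stands still between calls to the robot, and variables do not carry over. Pictures are saved under pics/ and viewed, at most 10 in all, crops included, and the job is handed in when it is done.

Besides the shell and the picture viewer there is one more tool, called after "Emit:" as name(argument=value, ...), one argument or row to a line, values as JSON. apply_moves: Moves the arm, as the interface text tells. Its arguments: {"type":"object","properties":{"delta_pos":{"type":"array"},"rot":{"type":"array"},"hand":{"type":"array"},"newtons":{"type":"number"}},"required":["delta_pos","rot","hand"]}

```bash
ls; mkdir -p pics; cat > h.py <<'E'
import numpy as np, cv2
from workcell import env, viewer, spotter
from scipy.optimize import least_squares
from scipy.spatial.transform import Rotation as Ro
def grab(n):
    s=env.state(); p=viewer.grab_frame(n); p['st']=s; p['name']=n; return p
def ray(p,uv):
    K=np.array(p['camera_matrix']); u=(uv[0]-K[0,2])/K[0,0]; v=(uv[1]-K[1,2])/K[1,1]
    if 'mount' in p:
        M=np.array(p['mount']); r=np.hypot(u,v); d=np.array([0,0,1.]) if r<1e-9 else np.array([np.sin(r)*u/r,np.sin(r)*v/r,np.cos(r)])
        Rt=Ro.from_euler('xyz',p['st']['ee_rot'],degrees=True).as_matrix(); 
        return np.array(p['st']['ee_pos'])+Rt@M[:3,3], Rt@M[:3,:3]@d
    R=np.array(p['R']);t=np.array(p['t']); d=R.T@np.array([u,v,1]); return -R.T@t, d/np.linalg.norm(d)
def atz(p,uv,z):
    o,d=ray(p,uv); return o+d*(z-o[2])/d[2]
def proj(p,X):
    K=np.array(p['camera_matrix'])
    if 'mount' in p:
        M=np.array(p['mount']);Rt=Ro.from_euler('xyz',p['st']['ee_rot'],degrees=True).as_matrix()
        c=M[:3,:3].T@(Rt.T@(np.array(X)-np.array(p['st']['ee_pos']))-M[:3,3]); h=np.hypot(c[0],c[1]);th=np.arctan2(h,c[2])
        return np.array([K[0,2]+K[0,0]*th*c[0]/h,K[1,2]+K[1,1]*th*c[1]/h])
    c=np.array(p['R'])@X+np.array(p['t']); return (K@c/c[2])[:2]
def tri(rs):
    A=0;b=0
    for o,d in rs:
        P=np.eye(3)-np.outer(d,d);A=A+P;b=b+P@o
    X=np.linalg.solve(A,b); return X,[np.linalg.norm((np.eye(3)-np.outer(d,d))@(X-o)) for o,d in rs]
def save(p,f): cv2.imwrite('pics/'+f,cv2.cvtColor(p['pixels'],cv2.COLOR_RGB2BGR))
E
python3 - <<'E'
from h import *
np.set_printoptions(precision=1,suppress=True)
print(env.state(), env.hold_point_z)
ps=[grab(n) for n in('scene','side','wrist')]
cv2.imwrite('pics/a.png',cv2.cvtColor(np.vstack([np.hstack([ps[0]['pixels'],ps[1]['pixels']]),np.hstack([ps[2]['pixels'],0*ps[2]['pixels']])])[:, :],cv2.COLOR_RGB2BGR))
for p in ps: save(p,p['name']+'0.png')
for q in ['salt_shaker','warmer','plate_top','dial_top','dial_pointer','tab_mark','start_top','nutmeg_jar','jigger','bitters_1','bar_spoon']:
    for p in ps:
        L=spotter.landmark_of(p,q)[:2]
        for l in L:
            if l['score']<.2: continue
            print(q,p['name'],round(l['score'],2),np.array(l['position']),atz(p,l['position'],46 if q=='plate_top' else 0))
E
```

```text
pics
{'time_s': 0.0, 'qpos': array([73. , 18.4, 89.7,  0. , 72. , -1.1]), 'qvel': array([-0.1, -0.1, -0.1, -0.1, -0.1,  0. ]), 'effort': array([ -0. , -41.2, -23.2,   0.1,   0. ,  -0. ]), 'ee_pos': array([157. , 552.6, 213.1]), 'ee_rot': array([-179.9,   -0. ,  164.1]), 'force': array([-0.1, -0.7, -0.1]), 'torque': array([-0. , -0. ,  0.1]), 'gripper_force': 0.0, 'gripper_width': 91.41245243072649} 18.8
salt_shaker scene 0.89 [381.6 254.4] [ 534.8 -290.7    0. ]
salt_shaker side 0.7 [265.6 190. ] [ 543.3 -302.4    0. ]
salt_shaker wrist 0.72 [ 27.1 406.3] [ 540.  -292.1   -0. ]
warmer scene 0.77 [255.3 237.7] [471.1  38.    0. ]
warmer side 0.78 [265.9 247.2] [495.7  56.2   0. ]
plate_top scene 0.87 [280.7 219.1] [519.2 -16.6  46. ]
plate_top scene 0.29 [236.4 197.2] [581.8 160.7  46. ]
plate_top side 0.7 [267.  223.6] [500.5  -7.9  46. ]
plate_top wrist 0.26 [ 26.  407.5] [ 490.4 -199.7   46. ]
dial_top scene 0.75 [217.2 204.2] [591.1 240.3   0. ]
dial_top side 0.53 [269.9 239.7] [487.9  15.8   0. ]
dial_pointer scene 0.67 [228.3 200.6] [626.  220.9   0. ]
dial_pointer side 0.64 [25
[... 264 characters left out ...]
 0.44 [266.6 221.9] [511.3 -83.7   0. ]
start_top side 0.38 [259.9 244.8] [516.2  46.4   0. ]
nutmeg_jar scene 0.91 [166.9 207.3] [509.7 374.    0. ]
nutmeg_jar side 0.6 [237.8 324.8] [525.1 372.5   0. ]
jigger scene 0.73 [352.4 271.8] [ 436.1 -244.3    0. ]
jigger side 0.69 [288.7 200.6] [ 446.8 -234.8    0. ]
jigger wrist 0.6 [ 11.  380.6] [ 442.8 -266.3    0. ]
bitters_1 scene 0.52 [165.4 222.5] [434.1 317.5   0. ]
bitters_1 side 0.77 [274.1 313.6] [439.6 325.4   0. ]
bar_spoon scene 0.52 [423.1 294.1] [ 424.1 -407.5    0. ]
bar_spoon scene 0.25 [281.  219.1] [589.6  16.7   0. ]
bar_spoon side 0.74 [266.1 246.1] [495.8  50.5   0. ]
bar_spoon wrist 0.71 [ 12.9 379.6] [ 438.5 -250.9    0. ]
```

View pics/scene0.png

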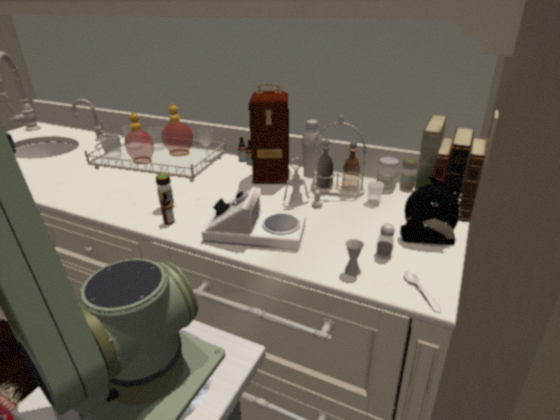

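View pics/side0.png

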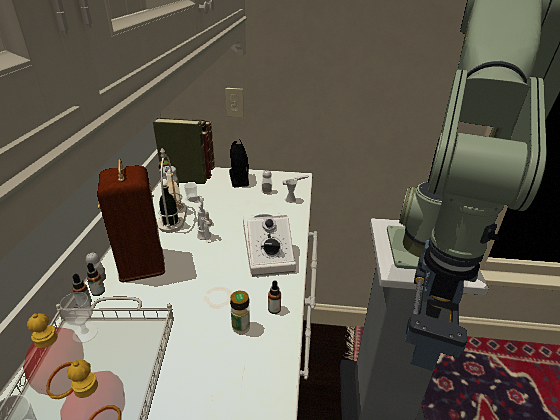

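```bash
python3 - <<'E'
from h import *
np.set_printoptions(precision=1,suppress=True)
A,B=grab('scene'),grab('side')
for q in ['salt_shaker','jigger','nutmeg_jar','bitters_1','warmer','plate_top','dial_top','start_top','tab_mark','dial_pointer']:
    a=spotter.landmark_of(A,q);b=spotter.landmark_of(B,q)
    for l in a[:2]:
        for m in b[:2]:
            X,e=tri([ray(A,l['position']),ray(B,m['position'])]);print(q,round(l['score'],2),round(m['score'],2),X,np.array(e))
    for p in(A,B):
        for t in spotter.trace(p,q)[:1]: print('  tr',p['name'],round(t['score'],2),np.array(t['box']))
for p in (A,B): print(p['name'],-np.array(p['R']).T@p['t'])
E
```

```text
salt_shaker 0.94 0.78 [ 551. -294.   -7.] [5. 5.]
  tr scene 0.72 [385.  242.9  15.3  34.4]
  tr side 0.58 [266.1 183.   15.5  24. ]
jigger 0.83 0.49 [ 438.6 -241.4   -0.8] [2. 2.]
jigger 0.27 0.49 [364.6 163.3 187.4] [74.5 74.5]
  tr scene 0.96 [353.4 257.4  19.7  33.8]
  tr side 0.76 [293.4 191.4  11.1  22. ]
nutmeg_jar 0.67 0.93 [517.2 377.8  -5.5] [4.8 4.8]
nutmeg_jar 0.44 0.93 [ 606.6  177.8 -159.6] [70.7 70.7]
  tr scene 0.74 [164.6 190.8  19.2  32.7]
  tr side 0.91 [238.1 313.5  21.3  41.2]
bitters_1 0.68 0.92 [435.8 315.5   0.8] [3.3 3.3]
bitters_1 0.5 0.92 [ 577.2 -144.1 -228.6] [209.4 209.4]
  tr scene 0.65 [166.8 209.4  16.9  32. ]
  tr side 0.85 [275.4 298.4  12.9  32.1]
warmer 0.96 0.68 [487.3  54.1   1.3] [1.2 1.2]
  tr scene 0.7 [253.  220.4 104.   55. ]
  tr side 0.77 [270.2 244.1  53.7  58.4]
plate_top 0.81 0.72 [508.2 -17.2  54.7] [5.6 5.6]
plate_top 0.28 0.72 [ 561.7 -264.2  -71.3] [49.6 49.6]
  tr scene 0.65 [253.5 218.2 102.3  58.2]
  tr side 0.92 [270.1 244.1  54.   59.6]
dial_top 0.69 0.67 [467.4 142.1  89. ] [1.1 1.1]
  tr scene 0.53 [221.8 207.7  15.6  17.6]
  tr side 0.8 [270.2 248.   18.3  19.6]
start_top 0.56 0.63 [604.5 257.7 -44.9] [91.5 91.5]
start_top 0.56 0.46 [478.7  89.4 120.5] [2.7 2.7]
start_top 0.49 0.63 [524.5 383.4  -1.5] [1.1 1.1]
start_top 0.49 0.46 [417.8 212.2 150.6] [69.5 69.5]
  tr scene 0.51 [237.8 195.8  10.4   4.4]
  tr side 0.45 [269.7 222.8   7.6   6. ]
tab_mark 0.59 0.51 [482.1 123.2  89.2] [8.3 8.3]
tab_mark 0.51 0.51 [486.5 113.6  86.8] [3.2 3.2]
  tr scene 0.22 [385.4 243.8  17.7  34.9]
dial_pointer 0.7 0.66 [476.2 139.3  93.3] [12.9 12.9]
dial_pointer 0.7 0.53 [489.1 153.1  79.2] [7.6 7.6]
dial_pointer 0.66 0.66 [480.3 124.5  85.4] [9.4 9.4]
dial_pointer 0.66 0.53 [493.5 138.2  71. ] [3.9 3.9]
  tr scene 0.64 [163.4 193.3  16.5  32.4]
  tr side 0.73 [271.  246.1  17.7  17.9]
scene [-334.8 -431.6  606.7]
side [ 372.6 1021.9  766.6]
```

Emit:
apply_moves(
  delta_pos=[
    [0.3, -0.3, 0.3],
    [0.5, -0.6, 0.4],
    [0.65, -0.95, 0.4],
    [0.65, -0.95, 0.4],
  ],
  rot=[
    [0, 0, 0],
    [0, 0, 0],
    [0, 0, 0],
    [0, 0, 0],
  ],
  hand=[1, 1, 1, 1],
)

```text
time_s: 4.23
ee_pos: [236.6, 436.8, 263.3]
ee_rot: [179.9, 0.1, 164.1]
force: [-0.1, 0.5, -0.5]
gripper_width: 90.9
gripper_force: 0.0
```

Emit:
apply_moves(
  delta_pos=[
    [0.3, -0.3, 0.3],
    [0.5, -0.6, 0.4],
    [0.65, -0.95, 0.4],
    [0.65, -0.95, 0.4],
  ],
  rot=[
    [0, 0, 0],
    [0, 0, 0],
    [0, 0, 0],
    [0, 0, 0],
  ],
  hand=[1, 1, 1, 1],
)

```text
time_s: 4.57
ee_pos: [314.7, 322.6, 311.5]
ee_rot: [179.9, 0.1, 164.1]
force: [1.0, 1.3, 0.0]
gripper_width: 91.5
gripper_force: 0.0
```

Emit:
apply_moves(
  delta_pos=[
    [0.3, -0.3, 0.3],
    [0.5, -0.6, 0.4],
    [0.65, -0.95, 0.4],
    [0.65, -0.95, 0.4],
    [0.65, -0.95, 0.4],
    [0.65, -0.95, 0.4],
  ],
  rot=[
    [0, 0, 0],
    [0, 0, 0],
    [0, 0, 0],
    [0, 0, 0],
    [0, 0, 0],
    [0, 0, 0],
  ],
  hand=[1, 1, 1, 1, 1, 1],
)

```text
time_s: 5.07
ee_pos: [391.5, 210.3, 358.2]
ee_rot: [179.9, 0.0, 164.0]
force: [-0.0, -0.4, 0.2]
gripper_width: 91.2
gripper_force: 0.0
```

```bash
python3 - <<'E'
from h import *
np.set_printoptions(precision=1,suppress=True)
p=grab('wrist');save(p,'w1.png');print(p['st']['ee_pos'],p['st']['ee_rot'],p['st']['time_s'],np.array(p['mount']),p['camera_matrix'])
for q,z in [('salt_shaker',0),('plate_top',46),('dial_top',90),('dial_pointer',70),('tab_mark',70),('start_top',110),('warmer',0),('jigger',0)]:
    for l in spotter.landmark_of(p,q)[:2]: print(q,round(l['score'],2),np.array(l['position']),atz(p,l['position'],z))
E
```

```text
[391.5 210.3 358.2] [179.9   0.  164. ] 5.0667 [[  -0.    -1.    -0.3   80.4]
 [   1.    -0.     0.     0.8]
 [  -0.    -0.3    1.  -170.8]
 [   0.     0.     0.     1. ]] [[325.2   0.  287.5]
 [  0.  325.2 206.5]
 [  0.    0.    1. ]]
dial_top 0.65 [263.6 232. ] [466.6 154.   90. ]
dial_pointer 0.57 [215.  243.1] [470.7  71.5  70. ]
tab_mark 0.69 [239.4 249.2] [490.6 105.4  70. ]
start_top 0.63 [219.6 259.7] [483.4  82.9 110. ]
warmer 0.89 [217.  241.9] [493.3  51.3   0. ]
warmer 0.65 [263.1 228.5] [491.3 138.9   0. ]
jigger 0.57 [ 82.  251.5] [ 440.1 -246.4    0. ]
```

View pics/w1.png

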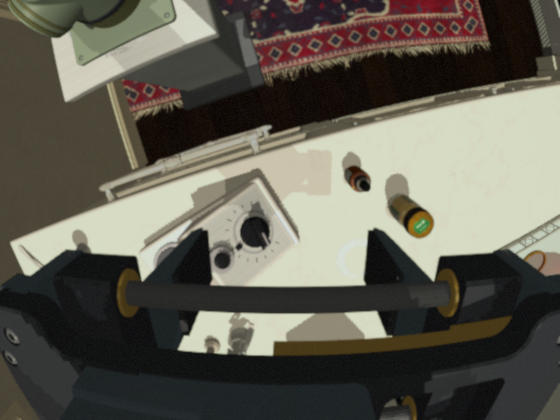

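Emit:
apply_moves(
  delta_pos=[
    [0.1, -0.3, -0.1],
    [0.15, -0.6, -0.15],
    [0.2, -1.0, -0.2],
  ],
  rot=[
    [0, 0, 0],
    [0, 0, 0],
    [0, 0, 0],
  ],
  hand=[1, 1, 1],
)

```text
time_s: 5.77
ee_pos: [414.3, 98.0, 334.1]
ee_rot: [180.0, -0.0, 164.4]
force: [1.3, -0.8, 0.4]
gripper_width: 91.2
gripper_force: 0.0
```

Emit:
apply_moves(
  delta_pos=[
    [0.1, -0.3, -0.1],
    [0.15, -0.6, -0.15],
    [0.2, -1.0, -0.2],
  ],
  rot=[
    [0, 0, 0],
    [0, 0, 0],
    [0, 0, 0],
  ],
  hand=[1, 1, 1],
)

```text
time_s: 6.02
ee_pos: [437.4, -16.0, 311.1]
ee_rot: [180.0, -0.0, 164.2]
force: [0.4, 0.2, -0.4]
gripper_width: 91.4
gripper_force: 0.0
```

Emit:
apply_moves(
  delta_pos=[
    [0.1, -0.3, -0.1],
    [0.15, -0.6, -0.15],
    [0.2, -1.0, -0.2],
  ],
  rot=[
    [0, 0, 0],
    [0, 0, 0],
    [0, 0, 0],
  ],
  hand=[1, 1, 1],
)

```text
time_s: 6.27
ee_pos: [460.6, -129.1, 287.9]
ee_rot: [180.0, -0.0, 164.2]
force: [1.2, 0.8, 0.2]
gripper_width: 91.3
gripper_force: 0.0
```

Emit:
apply_moves(
  delta_pos=[
    [0.1, -0.3, -0.1],
    [0.15, -0.6, -0.15],
    [0.2, -1.0, -0.2],
    [0.2, -1.0, -0.2],
    [0.2, -1.0, -0.2],
  ],
  rot=[
    [0, 0, 0],
    [0, 0, 0],
    [0, 0, 0],
    [0, 0, 0],
    [0, 0, 0],
  ],
  hand=[1, 1, 1, 1, 1],
)

```text
time_s: 6.68
ee_pos: [484.5, -249.9, 263.4]
ee_rot: [180.0, -0.1, 164.0]
force: [0.4, -0.5, -0.1]
gripper_width: 91.2
gripper_force: 0.0
```

```bash
python3 - <<'E'
from h import *
np.set_printoptions(precision=1,suppress=True)
p=grab('wrist');save(p,'w2.png');print(p['st']['ee_pos'],p['st']['ee_rot'],p['st']['time_s'],p['st']['qpos'])
for q,z in [('salt_shaker',0),('plate_top',46),('dial_top',90),('tab_mark',70),('start_top',110),('warmer',0),('jigger',0)]:
    for l in spotter.landmark_of(p,q)[:2]: print(q,round(l['score'],2),np.array(l['position']),atz(p,l['position'],z))
for t in spotter.trace(p,'salt_shaker')[:1]: print(t['score'],np.array(t['box']))
E
```

```text
[ 484.5 -249.9  263.4] [180.   -0.1 164. ] 6.6833 [ -28.5   14.1   88.5   -0.    77.6 -102.4]
salt_shaker 0.79 [266.3 220.5] [ 541.7 -296.4    0. ]
plate_top 0.69 [459.5 153.5] [510.2 -20.   46. ]
plate_top 0.19 [556.6 126.4] [508.7 174.7  46. ]
start_top 0.48 [554.2 124.5] [488.9 103.9 110. ]
start_top 0.45 [551.3 119.8] [482.   99.1 110. ]
warmer 0.69 [482.8 129.3] [495.5  53.6   0. ]
jigger 0.96 [282.2 140.5] [ 440.3 -243.3    0. ]
0.8 [264.1 231.4  34.1  45.9]
```

View pics/w2.png

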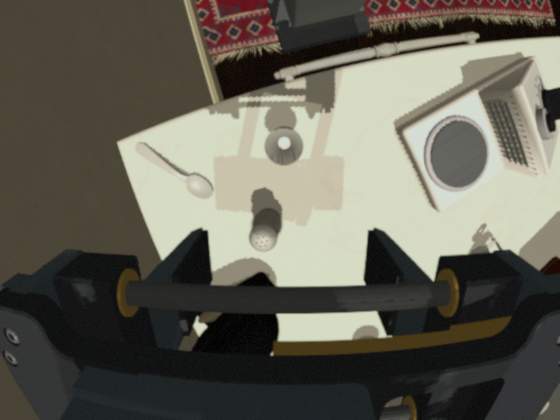

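```bash
python3 - <<'E'
from h import *
np.set_printoptions(precision=1,suppress=True)
p=grab('wrist');s=grab('scene')
for z in (85,90): print('cap',atz(p,(263,236),z))
for uv in [(402,240),(453,241),(405,215)]: print('cat',atz(s,uv,0))
for uv in [(274,275),(277,350)]: print('catw',atz(p,uv,0),atz(p,uv,80))
E
```

```text
cap [ 533.9 -289.6   85. ]
cap [ 532.1 -288.7   90. ]
cat [ 622.  -324.6    0. ]
cat [ 671.8 -446.8    0. ]
cat [ 759.8 -307.     0. ]
catw [ 630.1 -308.5    0. ] [ 589.2 -293.1   80. ]
catw [ 777.  -347.9    0. ] [ 709.1 -325.2   80. ]
```

Emit:
apply_moves(
  delta_pos=[
    [0.3, -0.24, -0.1],
    [0.45, -0.36, -0.4],
    [0.45, -0.36, -0.7],
    [0.45, -0.36, -1.0],
    [0.45, -0.36, -1.0],
    [0.45, -0.36, -1.0],
  ],
  rot=[
    [0, 0, 0],
    [0, 0, 0],
    [0, 0, 0],
    [0, 0, 0],
    [0, 0, 0],
    [0, 0, 0],
  ],
  hand=[1, 1, 1, 1, 1, 1],
)

```text
time_s: 7.73
ee_pos: [537.6, -290.5, 143.3]
ee_rot: [179.9, -0.2, 164.1]
force: [0.9, -0.4, 1.2]
gripper_width: 91.1
gripper_force: 0.0
```

```bash
python3 - <<'E'
from h import *
np.set_printoptions(precision=1,suppress=True)
p=grab('wrist');print(p['st']['ee_pos'],p['st']['ee_rot'])
for l in spotter.landmark_of(p,'salt_shaker')[:2]: print(l['score'],np.array(l['position']),atz(p,l['position'],0))
t=spotter.trace(p,'salt_shaker')[0];print(t['score'],np.array(t['box']))
c=p['pixels'][120:420,130:430];cv2.imwrite('pics/w3.png',cv2.cvtColor(c,cv2.COLOR_RGB2BGR))
for X in [(541,-295,0),(541,-295,90),(535,-290,90),(538,-293,90)]: print(X,proj(p,X)-[130,120])
E
```

```text
[ 537.6 -290.5  143.3] [179.9  -0.2 164.1]
0.56 [283.7 198.3] [ 540. -294.    0.]
0.78 [283.4 212.5  45.6  63.8]
(541, -295, 0) [153.   79.5]
(541, -295, 90) [151.7 111.1]
(535, -290, 90) [156. 102.]
(538, -293, 90) [153.1 106.7]
```

View pics/w3.png

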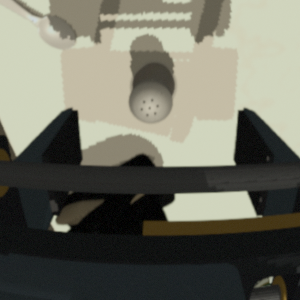

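Emit:
apply_moves(
  delta_pos=[
    [0, -0.01, -0.3],
    [0, -0.01, -0.6],
    [0, -0.01, -0.85],
    [0, -0.01, -0.97],
    [0, -0.01, -0.97],
    [0, -0.01, -0.97],
  ],
  rot=[
    [0, 0, 0],
    [0, 0, 0],
    [0, 0, 0],
    [0, 0, 0],
    [0, 0, 0],
    [0, 0, 0],
  ],
  hand=[1, 1, 1, 1, 1, 1],
)

```text
time_s: 8.38
ee_pos: [539.8, -293.0, 30.1]
ee_rot: [-180.0, 0.2, 164.1]
force: [0.5, -0.2, 0.1]
gripper_width: 91.1
gripper_force: 0.0
```

Emit:
apply_moves(
  delta_pos=[
    [0, 0, 0],
    [0, 0, 0],
    [0, 0, 0],
    [0, 0, 0],
    [0, 0, 0],
    [0, 0, 0],
    [0, 0, 0],
    [0, 0, 0],
    [0, 0, 0],
    [0, 0, 0],
  ],
  rot=[
    [0, 0, 0],
    [0, 0, 0],
    [0, 0, 0],
    [0, 0, 0],
    [0, 0, 0],
    [0, 0, 0],
    [0, 0, 0],
    [0, 0, 0],
    [0, 0, 0],
    [0, 0, 0],
  ],
  hand=[0, 0, 0, 0, 0, 0, 0, 0, 0, 0],
  newtons=15,
)

```text
time_s: 9.22
ee_pos: [538.6, -292.8, 28.4]
ee_rot: [-180.0, 0.0, 164.1]
force: [-0.8, -2.2, 0.2]
gripper_width: 41.3
gripper_force: 15.0
```

Emit:
apply_moves(
  delta_pos=[
    [0, 0, 0.2],
    [0, 0, 0.5],
    [0, 0, 0.8],
    [0, 0, 1.0],
    [0, 0, 1.0],
  ],
  rot=[
    [0, 0, 0],
    [0, 0, 0],
    [0, 0, 0],
    [0, 0, 0],
    [0, 0, 0],
  ],
  hand=[0, 0, 0, 0, 0],
)

```text
time_s: 9.63
ee_pos: [541.4, -293.6, 153.9]
ee_rot: [-179.9, 0.6, 164.1]
force: [0.6, 0.5, -1.1]
gripper_width: 41.6
gripper_force: 15.0
```

Emit:
apply_moves(
  delta_pos=[
    [-0.03, 0.2, 0],
    [-0.06, 0.5, 0],
    [-0.1, 0.8, 0],
    [-0.12, 1.0, 0],
    [-0.12, 1.0, 0],
  ],
  rot=[
    [0, 0, 0],
    [0, 0, 0],
    [0, 0, 0],
    [0, 0, 0],
    [0, 0, 0],
  ],
  hand=[0, 0, 0, 0, 0],
)

```text
time_s: 10.05
ee_pos: [522.0, -167.5, 146.6]
ee_rot: [179.8, -0.3, 164.3]
force: [-0.2, 0.2, -1.1]
gripper_width: 41.7
gripper_force: 15.0
```

```bash
python3 - <<'E'
from h import *
np.set_printoptions(precision=1,suppress=True)
p=grab('wrist');save(p,'w4.png');print(p['st']['ee_pos'],p['st']['ee_rot'],p['st']['gripper_width'],p['st']['force'])
for q,z in [('plate_top',46),('dial_top',90),('tab_mark',70),('start_top',110),('warmer',0)]:
    for l in spotter.landmark_of(p,q)[:2]: print(q,round(l['score'],2),np.array(l['position']),atz(p,l['position'],z))
E
```

```text
[ 522.  -167.5  146.6] [179.8  -0.3 164.3] 41.67517248271703 [-0.2  0.2 -1.1]
plate_top 0.86 [439.9 151.1] [508.8 -19.6  46. ]
warmer 0.75 [471.3 119.4] [494.1  48.    0. ]
```

View pics/w4.png

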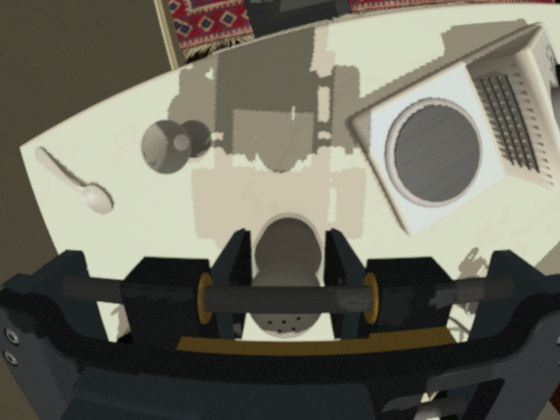

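Emit:
apply_moves(
  delta_pos=[
    [-0.03, 0.2, 0],
    [-0.06, 0.5, 0],
    [-0.1, 0.8, 0],
    [-0.1, 1.0, 0],
    [-0.1, 1.0, 0],
  ],
  rot=[
    [0, 0, 0],
    [0, 0, 0],
    [0, 0, 0],
    [0, 0, 0],
    [0, 0, 0],
  ],
  hand=[0, 0, 0, 0, 0],
)

```text
time_s: 10.77
ee_pos: [511.8, -49.5, 148.0]
ee_rot: [179.9, -0.1, 164.3]
force: [-0.1, -0.1, -1.5]
gripper_width: 41.5
gripper_force: 15.0
```

Emit:
apply_moves(
  delta_pos=[
    [0, 0.25, 0],
    [0, 0.25, -0.2],
    [0, 0.25, -0.4],
    [0, 0.25, -0.5],
    [0, 0.25, -0.5],
    [0, 0.25, -0.5],
    [0, 0.25, -0.5],
  ],
  rot=[
    [0, 0, 0],
    [0, 0, 0],
    [0, 0, 0],
    [0, 0, 0],
    [0, 0, 0],
    [0, 0, 0],
    [0, 0, 0],
  ],
  hand=[0, 0, 0, 0, 0, 0, 0],
)

```text
time_s: 11.35
ee_pos: [513.2, -23.2, 89.0]
ee_rot: [180.0, 0.1, 164.1]
force: [0.5, -0.1, -1.7]
gripper_width: 41.6
gripper_force: 15.0
```

```bash
python3 - <<'E'
from h import *
np.set_printoptions(precision=1,suppress=True)
p=grab('wrist');b=grab('side');print(p['st']['ee_pos'],p['st']['ee_rot'],p['st']['gripper_width'],p['st']['force'])
for q,z in [('plate_top',46),('warmer',0)]:
    for l in spotter.landmark_of(p,q)[:2]: print(q,round(l['score'],2),np.array(l['position']),atz(p,l['position'],z))
E
```

```text
[513.2 -23.2  89. ] [180.    0.1 164.1] 41.55702392547837 [ 0.5 -0.1 -1.7]
plate_top 0.64 [290.4 223.5] [509.3 -19.1  46. ]
warmer 0.57 [363.9 168.9] [496.3  48.    0. ]
```

Emit:
apply_moves(
  delta_pos=[
    [-0.03, 0.03, -0.04],
    [-0.03, 0.03, -0.07],
    [-0.03, 0.03, -0.09],
    [-0.03, 0.03, -0.11],
    [-0.03, 0.03, -0.12],
    [-0.03, 0.03, -0.12],
    [-0.03, 0.03, -0.12],
  ],
  rot=[
    [0, 0, 0],
    [0, 0, 0],
    [0, 0, 0],
    [0, 0, 0],
    [0, 0, 0],
    [0, 0, 0],
    [0, 0, 0],
  ],
  hand=[0, 0, 0, 0, 0, 0, 0],
)

```text
time_s: 12.13
ee_pos: [508.7, -18.7, 74.4]
ee_rot: [180.0, 0.0, 164.1]
force: [-1.8, -0.5, 4.8]
gripper_width: 41.6
gripper_force: 15.0
```

Emit:
apply_moves(
  delta_pos=[
    [0, 0, 0],
    [0, 0, 0],
    [0, 0, 0],
    [0, 0, 0],
    [0, 0, 0],
    [0, 0, 0],
    [0, 0, 0],
  ],
  rot=[
    [0, 0, 0],
    [0, 0, 0],
    [0, 0, 0],
    [0, 0, 0],
    [0, 0, 0],
    [0, 0, 0],
    [0, 0, 0],
  ],
  hand=[0.8, 0.8, 0.8, 0.8, 0.8, 0.8, 0.8],
)

```text
time_s: 12.72
ee_pos: [508.5, -18.8, 73.7]
ee_rot: [180.0, -0.0, 164.1]
force: [0.4, 0.0, 0.0]
gripper_width: 73.0
gripper_force: 0.0
```

Emit:
apply_moves(
  delta_pos=[
    [0, 0, 0.2],
    [0, 0, 0.5],
    [0, 0, 0.8],
    [0, 0, 1.0],
    [0, 0, 1.0],
  ],
  rot=[
    [0, 0, 0],
    [0, 0, 0],
    [0, 0, 0],
    [0, 0, 0],
    [0, 0, 0],
  ],
  hand=[0.8, 0.8, 0.8, 0.8, 0.8],
)

```text
time_s: 13.13
ee_pos: [511.8, -18.9, 199.4]
ee_rot: [179.9, 0.6, 164.1]
force: [0.5, -0.5, 0.3]
gripper_width: 72.8
gripper_force: 0.0
```

Emit:
apply_moves(
  delta_pos=[
    [0, 0.1, 0.2],
    [0, 0.4, 0.5],
    [0, 0.7, 0.8],
    [0, 1.0, 1.0],
    [0, 1.0, 1.0],
    [0, 1.0, 1.0],
  ],
  rot=[
    [0, 0, 0],
    [0, 0, 0],
    [0, 0, 0],
    [0, 0, 0],
    [0, 0, 0],
    [0, 0, 0],
  ],
  hand=[0.8, 0.8, 0.8, 0.8, 0.8, 0.8],
)

```text
time_s: 13.63
ee_pos: [509.7, 104.4, 316.1]
ee_rot: [179.8, 0.3, 164.4]
force: [1.6, 0.5, -0.1]
gripper_width: 73.1
gripper_force: 0.0
```

```bash
python3 - <<'E'
from h import *
np.set_printoptions(precision=1,suppress=True)
p=grab('wrist');a=grab('scene');b=grab('side');print(p['st']['ee_pos'],p['st']['ee_rot'],p['st']['qpos'],p['st']['time_s'])
for im in (p,a,b):
  for q,z in [('salt_shaker',46),('plate_top',46),('dial_top',90),('dial_pointer',70),('tab_mark',70),('start_top',127),('warmer',0)]:
    for l in spotter.landmark_of(im,q)[:1]: print(im['name'],q,round(l['score'],2),np.array(l['position']),atz(im,l['position'],z))
k=lambda im,x,y,w,h,s: cv2.resize(im['pixels'][y:y+h,x:x+w],None,fx=s,fy=s,interpolation=cv2.INTER_CUBIC)
L=k(p,100,60,300,300,2)
R=k(b,230,195,80,100,3); R=np.vstack([R,k(a,200,180,80,80,3)]);R=np.pad(R,((0,max(0,600-len(R))),(0,0),(0,0)))[:600]
cv2.imwrite('pics/m5.png',cv2.cvtColor(np.hstack([L[:, :540],R]),cv2.COLOR_RGB2BGR))
E
```

```text
[509.7 104.4 316.1] [179.8   0.3 164.4] [ 10.3  10.4  85.9   0.1  83.4 -64.1] 13.6333
wrist salt_shaker 0.93 [204.2 193.2] [508.  -16.6  46. ]
wrist plate_top 0.57 [204.2 194.4] [509.7 -17.2  46. ]
wrist dial_top 0.62 [315.3 133.6] [466.7 153.4  90. ]
wrist dial_pointer 0.83 [314.6 159.8] [501.2 145.1  70. ]
wrist tab_mark 0.61 [287.  152.8] [482.9 113.2  70. ]
wrist start_top 0.71 [263.4 162.2] [478.8  86.8 127. ]
wrist warmer 0.84 [248.7 166.4] [495.4  49.4   0. ]
scene salt_shaker 0.66 [278.4 220. ] [512.3 -12.9  46. ]
scene plate_top 0.64 [280.7 218.8] [520.6 -15.9  46. ]
scene dial_top 0.62 [214.  204.9] [446.9 146.3  90. ]
scene dial_pointer 0.76 [227.9 202.3] [506.  141.2  70. ]
scene tab_mark 0.61 [231.1 200.7] [517.9 138.   70. ]
scene start_top 0.58 [350.8 269.2] [ 281.1 -278.5  127. ]
scene warmer 0.83 [252.1 233.9] [484.3  55.3   0. ]
side salt_shaker 0.68 [265.  221.1] [508.8 -21.2  46. ]
side plate_top 0.77 [266.4 223.4] [502.6  -8.8  46. ]
side dial_top 0.76 [270.6 242.3] [470.9 145.7  90. ]
side dial_pointer 0.62 [262.3 246. ] [495.4 140.1  70. ]
side tab_mark 0.42 [266.5 235.5] [489.9  88.4  70. ]
side warmer 0.94 [268.  246.1] [489.8  49.8   0. ]
```

View pics/m5.png

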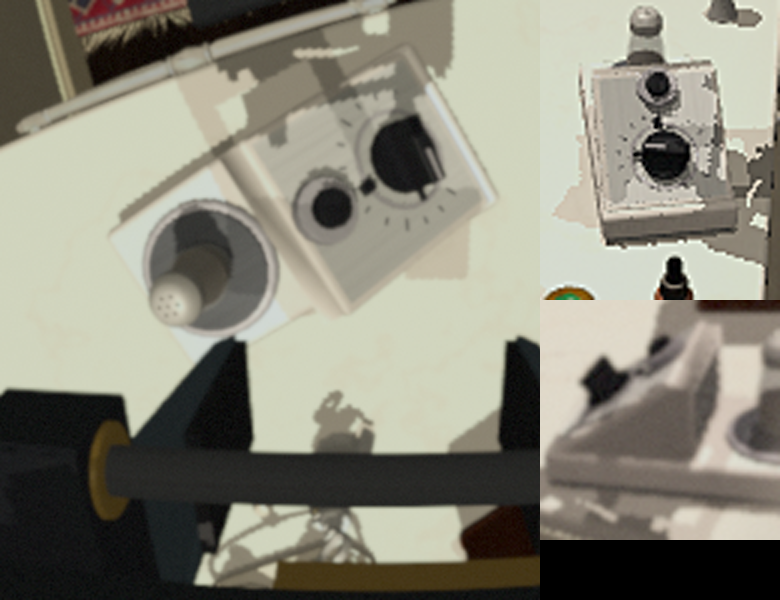

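```bash
cat > fit.py <<'E'
from h import *
np.set_printoptions(precision=2,suppress=True)
psi=np.radians(-75.9); xw=np.array([np.cos(psi),np.sin(psi),0]);yw=np.array([-xw[1],xw[0],0]);s,c=np.sin(np.radians(35)),np.cos(np.radians(35))
n=-s*xw+c*np.array([0,0,1]);u=c*xw+s*np.array([0,0,1]);rt=-yw
def onplane(p,uv,P):
    o,d=ray(p,uv);return o+d*(n@(P-o))/(n@d)
def ang(v): return np.degrees(np.arctan2(v@rt,v@u))
def rdir(th): th=np.radians(th);return np.cos(th)*u+np.sin(th)*rt
E
python3 - <<'E'
from fit import *
D=np.array([467.,153.,90.1]);C6=D-25*n
p=grab('wrist')
for q in('dial_pointer','tab_mark'):
    for l in spotter.landmark_of(p,q)[:1]:
        X=onplane(p,l['position'],C6)-C6;print(q,X,np.linalg.norm(X),ang(X))
print('n',n,'u',u)
X=onplane(p,(100+366/2,60+186/2),C6)-C6;print('tab px',np.linalg.norm(X),ang(X))
S=np.array([[18.4,89.7,574.5,213.1],[14.1,88.5,545.2,263.4],[10.4,85.9,520.3,316.1]])
def pl(k,q2,q3):
    a,b=np.radians(q2),np.radians(q2+q3);return k[0]*np.sin(a)+k[1]*np.sin(b)+k[2]*np.cos(b), k[3]+k[0]*np.cos(a)+k[1]*np.cos(b)-k[2]*np.sin(b)
f=lambda k:np.r_[pl(k,S[:,0],S[:,1])[0]-S[:,2],pl(k,S[:,0],S[:,1])[1]-S[:,3]]
k=least_squares(f,[450,400,0,0]).x;print(k,f(k))
for L in(150,250,350):
  for th in(-90,-10):
   for sg in(1,-1):
    z=-n;x=rdir(th)*sg;R=np.c_[x,np.cross(z,x),z]
    def F(q):
        r,zz=pl(k,q[1],q[2]);zz+=L;W=np.array([r*np.cos(np.radians(q[0])),r*np.sin(np.radians(q[0])),zz])
        Rm=(Ro.from_euler('ZYZYZ',[q[0],q[1]+q[2],q[3],q[4],q[5]],degrees=True)*Ro.from_euler('z',90,degrees=True)).as_matrix()
        return np.r_[(W+L*z-(D-5*n))/10,(Rm-R).ravel()*10]
    for j4,j6 in [(0,-60),(0,90),(60,-60),(60,90),(60,0)]:
        r=least_squares(F,[20,10,85,j4,80,j6]);
        if r.cost<.1: print(L,th,sg,r.x);break
E
```

```text
dial_pointer [31.83  6.2   1.22] 32.45319404543135 -86.24876288816944
tab_mark [ 11.98 -28.6   21.47] 37.71159062076467 -7.08076442290261
n [-0.14  0.56  0.82] u [ 0.2  -0.79  0.57]
tab px 41.21785462921603 3.3293861093752635
[ 631.04  415.9    64.8  -194.69] [-0.13  0.28 -0.11  0.19 -0.02 -0.16]Traceback (most recent call last):
  File "<stdin>", line 23, in <module>
    return func(*args, **kwargs)
    vector_fun = VectorFunction(
        fun_wrapped,
    ...<6 lines>...
        workers=workers
    )
    self._update_fun()
    ~~~~~~~~~~~~~~~~^^
    self.f = self.fun_wrapped(xp_copy(self.x))
             ~~~~~~~~~~~~~~~~^^^^^^^^^^^^^^^^^
    return np.atleast_1d(self.fun(x))
                         ~~~~~~~~^^^
    return self.f(x, *self.args, **self.kwargs)
           ~~~~~~^^^^^^^^^^^^^^^^^^^^^^^^^^^^^^
  File "<stdin>", line 20, in F
  File "scipy/spatial/transform/_rotation.pyx", line 1413, in scipy.spatial.transform._rotation.Rotation.from_euler
ValueError: Expected axis specification to be a non-empty string of upto 3 characters, got ZYZYZ
```

```bash
cat >> fit.py <<'E'
K4=[631.04,415.9,64.8,-194.69]
E_=lambda a,v:Ro.from_euler(a,v,degrees=True)
def fk(q,L):
    a,b=np.radians(q[1]),np.radians(q[1]+q[2]);k=K4
    r=k[0]*np.sin(a)+k[1]*np.sin(b)+k[2]*np.cos(b);zz=k[3]+L+k[0]*np.cos(a)+k[1]*np.cos(b)-k[2]*np.sin(b)
    Rm=(E_('z',q[0])*E_('y',q[1]+q[2])*E_('z',q[3])*E_('y',q[4])*E_('z',q[5]+90)).as_matrix()
    return np.array([r*np.cos(np.radians(q[0])),r*np.sin(np.radians(q[0])),zz])+L*Rm[:,2],Rm
def ik(P,R,L):
    for j4,j6 in [(0,-60),(0,90),(60,-60),(60,90),(60,0),(-40,-60),(-40,90)]:
        r=least_squares(lambda q:np.r_[(fk(q,L)[0]-P)/10,(fk(q,L)[1]-R).ravel()*10],[20,10,85,j4,80,j6])
        if r.cost<.1: return r.x
def toolR(th): z=-n;x=rdir(th);return np.c_[x,np.cross(z,x),z]
E
python3 - <<'E'
from fit import *
D=np.array([467.,153.,90.1])
for L in(150,250,350):
  for th in(-87,0):
   for o in(0,180): print(L,th,o,ik(D-5*n,toolR(th+o),L), ik(D+90*n,toolR(th+o),L))
R0=E_('xyz',env.state()['ee_rot']).as_matrix()
for o in(0,180):
    rv=Ro.from_matrix(toolR(-87+o)@R0.T).as_rotvec();print(o,rv,np.degrees(np.linalg.norm(rv)))
E
```

```text
150 -87 0 [ 27.61  22.54 110.07 -38.8   62.87 129.48] [ 33.46  18.05 102.75 -34.04  75.16 126.03]
150 -87 180 [ 27.61  22.54 110.07 -38.8   62.87 -50.52] [ 33.46  18.05 102.75 -34.04  75.16 -53.97]
150 0 0 [  27.61   22.54  110.07  -38.8    62.87 -143.52] [  33.46   18.05  102.75  -34.04   75.16 -146.97]
150 0 180 [ 27.61  22.54 110.07 -38.8   62.87  36.48] [ 33.46  18.05 102.75 -34.04  75.16  33.03]
250 -87 0 [ 33.76  25.06 109.09 -36.79  64.4  134.47] [ 39.2   20.8  101.43 -32.27  76.64 131.06]
250 -87 180 [ 33.76  25.06 109.09 -36.79  64.4  -45.53] [ 39.2   20.8  101.43 -32.27  76.64 -48.94]
250 0 0 [  33.76   25.06  109.09  -36.79   64.4  -138.53] [  39.2    20.8   101.43  -32.27   76.64 -141.94]
250 0 180 [ 33.76  25.06 109.09 -36.79  64.4   41.47] [ 39.2   20.8  101.43 -32.27  76.64  38.06]
350 -87 0 [ 39.48  27.87 107.25 -34.57  65.98 138.74] [ 44.45  23.87  99.3  -30.38  78.13 135.43]
350 -87 180 [ 39.48  27.87 107.25 -34.57  65.98 -41.26] [ 44.45  23.87  99.3  -30.38  78.13 -44.57]
350 0 0 [  39.48   27.87  107.25  -34.57   65.98 -134.26] [  44.45   23.87   99.3   -30.38   78.13 -137.57]
350 0 180 [ 39.48  27.87 107.25 -34.57  65.98  45.74] [ 44.45  23.87  99.3  -30.38  78.13  42.43]
0 [ 0.01 -0.83 -2.56] 154.31196772556117
180 [-0.62 -0.01  0.46] 43.92121975355936
```

Emit:
apply_moves(
  delta_pos=[
    [-0.1, 0.15, -0.05],
    [-0.2, 0.35, -0.1],
    [-0.3, 0.55, -0.2],
    [-0.4, 0.75, -0.3],
    [-0.47, 0.87, -0.4],
    [-0.47, 0.87, -0.5],
    [-0.47, 0.87, -0.5],
    [-0.47, 0.87, -0.5],
  ],
  rot=[
    [-0.06, 0, 0.045],
    [-0.12, 0, 0.09],
    [-0.18, 0, 0.135],
    [-0.24, 0, 0.18],
    [-0.3, 0, 0.225],
    [-0.36, 0, 0.27],
    [-0.41, -0.01, 0.31],
    [-0.41, -0.01, 0.31],
  ],
  hand=[0.8, 0.8, 0.8, 0.8, 0.6, 0.6, 0.6, 0.6],
)

```text
time_s: 15.65
ee_pos: [450.2, 207.4, 251.1]
ee_rot: [-144.9, 1.7, -167.4]
force: [-0.4, -0.1, -1.0]
gripper_width: 54.9
gripper_force: 0.0
```

Emit:
apply_moves(
  delta_pos=[
    [0, 0, -0.2],
    [0, 0, -0.4],
    [0, 0, -0.6],
    [0, 0, -0.7],
    [0, 0, -0.7],
  ],
  rot=[
    [0, 0, 0],
    [0, 0, 0],
    [0, 0, 0],
    [0, 0, 0],
    [0, 0, 0],
  ],
  hand=[0.5, 0.5, 0.5, 0.5, 0.5],
)

```text
time_s: 16.07
ee_pos: [451.6, 204.5, 168.2]
ee_rot: [-145.1, 1.8, -167.9]
force: [-0.5, -0.2, 0.5]
gripper_width: 45.8
gripper_force: 0.0
```

```bash
python3 - <<'E'
from fit import *
p=grab('wrist');st=p['st'];print(st['ee_pos'],st['ee_rot'],st['qpos'],st['time_s'],st['gripper_width'])
for L in (150,200,250,300): print(L,fk(st['qpos'],L)[0])
D=np.array([467.,153.,90.1])
for q,h in [('dial_top',0),('dial_pointer',-25),('tab_mark',-25),('start_top',-23),('plate_top',None),('salt_shaker',None),('warmer',None)]:
    for l in spotter.landmark_of(p,q)[:2]:
        X=onplane(p,l['position'],D+h*n) if h is not None else atz(p,l['position'],0 if q=='warmer' else 46);print(q,round(l['score'],2),np.array(l['position']),X,ang(X-D-25*n*-1) )
x0,y0=150,60
save(p,'w6f.png');c=cv2.resize(p['pixels'][y0:y0+250,x0:x0+260],None,fx=2.4,fy=2.4,interpolation=cv2.INTER_CUBIC);cv2.imwrite('pics/w6.png',cv2.cvtColor(c,cv2.COLOR_RGB2BGR))
for nm,X in [('D',D),('C0',D-31*n),('C6',D-25*n)]: print(nm,(proj(p,X)-[x0,y0])*2.4)
E
```

```text
[451.59 204.45 168.25] [-145.1     1.82 -167.86] [ 42.94  22.09 100.41 -31.1   77.75 -46.36] 16.0667 45.76491634575297
150 [426.91 293.79 139.01]
200 [434.2  266.1  148.02]
250 [441.48 238.4  157.03]
300 [448.77 210.71 166.04]
dial_top 0.68 [285.2 209.7] [466.9  151.19  91.31] 14.19392503067629
dial_pointer 0.75 [284.4 233.5] [501.6  143.05  72.24] -81.66044364251121
tab_mark 0.72 [253.8 204.7] [477.78 114.15  87.8 ] -1.7941649625728884
start_top 0.97 [208.9 208.1] [486.74  81.31 114.08] -1.292510409327822
plate_top 0.68 [141.3 105.6] [ 430.38 -162.31   46.  ] 27.271661936189417
salt_shaker 0.65 [196.6 180.7] [506.93 -16.91  46.  ] 1.2961000305508517
warmer 0.92 [258.3 181.4] [496.12  48.64   0.  ] -4.349391247794373
D [330.47 360.44]
C0 [330.28 336.87]
C6 [330.31 341.07]
```

View pics/w6.png

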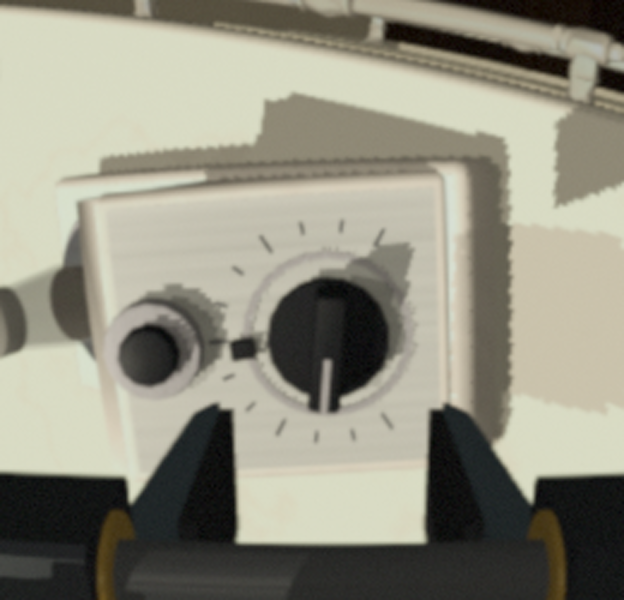

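```bash
python3 - <<'E'
from fit import *
p=grab('wrist')
f=lambda x,y:(150+x/2.4,60+y/2.4)
D=np.array([467.,152.,90.1])
C=lambda h:D+(h-31)*n
def m(nm,px,h):
    X=onplane(p,f(*px),C(h))-C(h);print(nm,X@u,X@rt,'r',np.linalg.norm(X),'ang',ang(X))
m('ring ctr',(330,333),1);m('foot ctr',(328.5,337),10)
m('ringL',(246,340),1);m('ringR',(415,333),1);m('ringT',(330,250),1);m('ringB',(330,418),1)
m('tab5',(244,348),5);m('tab0',(232,348),5);m('tab1',(258,347),5)
m('line top a',(327,360),31);m('line top b',(324.5,392),31);m('line a foot',(323,410),8)
m('bar far',(330,283),31)
m('housing',(153,346),4);m('button',(149,355),8);
m('panel R top',(443,175),0);m('panel R bot',(447,455),0);m('panel L top',(82,203),0)
E
```

```text
ring ctr -0.48659603008310637 -1.1915844049171493 r 1.287108810681675 ang -112.21316586780243
foot ctr 0.0779714733244829 -0.22782225119211685 r 0.2407956162197197 ang -71.10664483620009
ringL 33.16551040715169 -2.4128632464948128 r 33.253165106695825 ang -4.161061973504407
ringR -34.34140016934883 -2.8288733962645742 r 34.4577174270648 ang -175.29089147072253
ringT -2.09483465958524 32.136338939392154 r 32.20454335460281 ang 93.72959762547228
ringB 1.2644289496030188 -37.47493578962242 r 37.49626105366931 ang -88.06753586729886
tab5 33.73081291634835 -4.515072077946243 r 34.03165608469183 ang -7.624065502095191
tab0 38.514398831941726 -4.277295475643735 r 38.75118287190517 ang -6.337131967844146
tab1 28.138634641701344 -4.379758694358928 r 28.47744801979221 ang -8.847058568247562
line top a 0.7811067974614058 -2.793762673509756 r 2.9009029120149457 ang -74.3795641965168
line top b 2.301795470940957 -15.024829978693433 r 15.20012428497508 ang -81.29003873873438
line a foot 3.7860617838546267 -31.058475822499197 r 31.288387370523456 ang -83.0498731641334
bar far -1.6675452560613397 25.488921640722314 r 25.543410766534194 ang 93.74309060674508
housing 70.7240867310311 -2.1334728080529874 r 70.75625873490704 ang -1.7278686015927414
button 71.79569451686793 -4.620268159065109 r 71.9442049717772 ang -3.682077891068671
panel R top -46.856102077917924 59.507333070798694 r 75.74045808638364 ang 128.21691209982401
panel R bot -47.48755901769354 -57.53060041209343 r 74.5978434355504 ang -129.53733244768495
panel L top 94.974226912632 57.090555430647484 r 110.81261343832635 ang 31.010762055434267
```

```bash
cat >> fit.py <<'E'
D=np.array([467.,152.,90.1])
def go(P,R):
    s=env.state();R0=E_('xyz',s['ee_rot']).as_matrix()
    print('pos',(P-s['ee_pos'])/120,'rot',Ro.from_matrix(R@R0.T).as_rotvec()/1.5,'deg',np.degrees(np.linalg.norm(Ro.from_matrix(R@R0.T).as_rotvec())))
E
python3 - <<'E'
from fit import *
go(D+20*n,toolR(97)); go(D-17*n,toolR(97)); print(-37*n/120)
E
```

```text
pos [ 0.1  -0.36 -0.53] rot [ 0.   -0.02 -0.05] deg 4.361001890090356
pos [ 0.14 -0.53 -0.79] rot [ 0.   -0.02 -0.05] deg 4.361001890090356
[ 0.04 -0.17 -0.25]
```

Emit:
apply_moves(
  delta_pos=[
    [0.03, -0.1, -0.15],
    [0.07, -0.25, -0.35],
    [0.1, -0.36, -0.53],
    [0.1, -0.36, -0.53],
    [0.1, -0.36, -0.53],
  ],
  rot=[
    [0, -0.01, -0.02],
    [0, -0.02, -0.05],
    [0, -0.02, -0.05],
    [0, -0.02, -0.05],
    [0, -0.02, -0.05],
  ],
  hand=[0.35, 0.35, 0.35, 0.35, 0.35],
)

```text
time_s: 16.93
ee_pos: [463.8, 161.9, 106.1]
ee_rot: [-144.8, 3.6, -172.1]
force: [-0.2, 0.2, 1.1]
gripper_width: 31.8
gripper_force: 0.0
```

```bash
python3 - <<'E'
from fit import *
go(D+20*n,toolR(97)); go(D-17*n,toolR(97)); print(env.state()['gripper_width'],env.state()['force'])
E
```

```text
pos [0.   0.01 0.  ] rot [ 0.01 -0.    0.01] deg 0.7328912329959498
pos [ 0.05 -0.16 -0.25] rot [ 0.01 -0.    0.01] deg 0.7328912329959498
31.827415721562918 [-0.23  0.24  1.06]
```

Emit:
apply_moves(
  delta_pos=[
    [0.02, -0.06, -0.1],
    [0.04, -0.12, -0.18],
    [0.05, -0.16, -0.25],
    [0.05, -0.16, -0.25],
    [0.05, -0.16, -0.25],
  ],
  rot=[
    [0.01, 0, 0.01],
    [0.01, 0, 0.01],
    [0.01, 0, 0.01],
    [0.01, 0, 0.01],
    [0.01, 0, 0.01],
  ],
  hand=[0.35, 0.35, 0.35, 0.35, 0.35],
)

```text
time_s: 17.35
ee_pos: [470.5, 143.9, 76.8]
ee_rot: [-145.7, 3.9, -171.2]
force: [0.1, 0.4, 0.4]
gripper_width: 32.1
gripper_force: 0.0
```

Emit:
apply_moves(
  delta_pos=[
    [0, 0, 0],
    [0, 0, 0],
    [0, 0, 0],
    [0, 0, 0],
    [0, 0, 0],
    [0, 0, 0],
  ],
  rot=[
    [0, 0, 0],
    [0, 0, 0],
    [0, 0, 0],
    [0, 0, 0],
    [0, 0, 0],
    [0, 0, 0],
  ],
  hand=[0, 0, 0, 0, 0, 0],
  newtons=12,
)

```text
time_s: 17.85
ee_pos: [470.7, 142.4, 77.7]
ee_rot: [-145.5, 3.9, -171.2]
force: [-0.3, -2.5, 5.4]
gripper_width: 12.0
gripper_force: 12.0
```

```bash
python3 - <<'E'
from fit import *
s=env.state();print(s['gripper_width'],s['force'],s['torque'],s['qpos'])
R0=E_('xyz',s['ee_rot']).as_matrix();print(R0[:,2],-n, ang(-R0[:,0]));go(D-17*n,toolR(97))
E
```

```text
11.979353335439033 [-0.3  -2.45  5.36] [-0.65 -0.09 -0.02] [ 36.51  26.34 109.55 -36.01  63.8  -39.16]
[ 0.14 -0.55 -0.82] [ 0.14 -0.56 -0.82] -83.47021266450214
pos [-0.01  0.   -0.01] rot [-0.   -0.   -0.01] deg 0.5980630617234405
```

Emit:
apply_moves(
  delta_pos=[
    [0, 0, 0],
    [0, 0, 0],
    [0, 0, 0],
    [0, 0, 0],
    [0, 0, 0],
    [0, 0, 0],
    [0, 0, 0],
    [0, 0, 0],
    [0, 0, 0],
    [0, 0, 0],
  ],
  rot=[
    [0.0114, -0.0453, -0.0667],
    [0.0228, -0.0906, -0.1334],
    [0.0342, -0.1359, -0.2001],
    [0.0456, -0.1812, -0.2668],
    [0.057, -0.2265, -0.3335],
    [0.0684, -0.2718, -0.4002],
    [0.0798, -0.3171, -0.4669],
    [0.0912, -0.3624, -0.5336],
    [0.1026, -0.4077, -0.6003],
    [0.114, -0.453, -0.667],
  ],
  hand=[0, 0, 0, 0, 0, 0, 0, 0, 0, 0],
)

```text
time_s: 18.68
ee_pos: [469.1, 140.1, 78.9]
ee_rot: [-171.1, 34.5, 120.1]
force: [-3.3, -6.2, 13.5]
gripper_width: 11.9
gripper_force: 12.0
```

Emit:
apply_moves(
  delta_pos=[
    [0, 0, 0],
    [0, 0, 0],
    [0, 0, 0],
    [0, 0, 0],
  ],
  rot=[
    [0, 0, 0],
    [0, 0, 0],
    [0, 0, 0],
    [0, 0, 0],
  ],
  hand=[0, 0, 0, 0],
)

```text
time_s: 19.02
ee_pos: [469.1, 140.1, 78.9]
ee_rot: [-170.9, 34.4, 120.5]
force: [-2.3, -6.5, 12.4]
gripper_width: 11.8
gripper_force: 12.0
```

```bash
python3 - <<'E'
from fit import *
s=env.state();print(s['ee_pos'],s['gripper_width'],s['force'],s['torque'],s['qpos'])
R0=E_('xyz',s['ee_rot']).as_matrix();print(R0[:,2],-n, ang(-R0[:,0]));go(D-17*n,toolR(180-6.5))
E
```

```text
[469.13 140.07  78.91] 11.844077202263065 [-2.31 -6.5  12.38] [-1.73  0.23 -0.52] [ 36.79  26.32 109.87 -36.66  64.1   31.51]
[ 0.15 -0.56 -0.81] [ 0.14 -0.56 -0.82] -13.474448163455392
pos [ 0.    0.02 -0.02] rot [ 0.02 -0.04 -0.07] deg 6.996494512706476
```

Emit:
apply_moves(
  delta_pos=[
    [0, -0.01, 0.01],
    [0, -0.015, 0.012],
    [0, -0.015, 0.012],
    [0, -0.015, 0.012],
  ],
  rot=[
    [0.006, -0.023, -0.033],
    [0.0114, -0.0453, -0.0667],
    [0.0114, -0.0453, -0.0667],
    [0.0114, -0.0453, -0.0667],
  ],
  hand=[0, 0, 0, 0],
)

```text
time_s: 19.35
ee_pos: [468.9, 139.8, 79.0]
ee_rot: [-175.8, 35.0, 112.0]
force: [-3.2, -2.0, 8.9]
gripper_width: 11.8
gripper_force: 12.0
```

```bash
python3 - <<'E'
from fit import *
p=grab('wrist');s=p['st'];print(s['ee_pos'],s['gripper_width'],s['force'],s['torque'])
R0=E_('xyz',s['ee_rot']).as_matrix();print(R0[:,2],-n, ang(-R0[:,0]))
b=grab('side')
x0,y0=180,100
c=cv2.resize(p['pixels'][y0:y0+200,x0:x0+200],None,fx=2.4,fy=2.4,interpolation=cv2.INTER_CUBIC)
d=cv2.resize(b['pixels'][205:285,235:305],None,fx=4,fy=4,interpolation=cv2.INTER_CUBIC);d=np.pad(d,((0,160),(0,0),(0,0)))
cv2.imwrite('pics/w7.png',cv2.cvtColor(np.hstack([c,d]),cv2.COLOR_RGB2BGR))
for t in('dial_pointer','tab_mark'):
    for l in spotter.landmark_of(p,t)[:2]: print(t,l['score'],np.array(l['position']))
E
```

```text
[468.86 139.85  79.01] 11.81280680176196 [-3.25 -2.    8.89] [-0.69  0.49 -0.48]
[ 0.15 -0.56 -0.82] [ 0.14 -0.56 -0.82] -6.446898717434616
dial_pointer 0.72 [288.5 292.1]
```

View pics/w7.png

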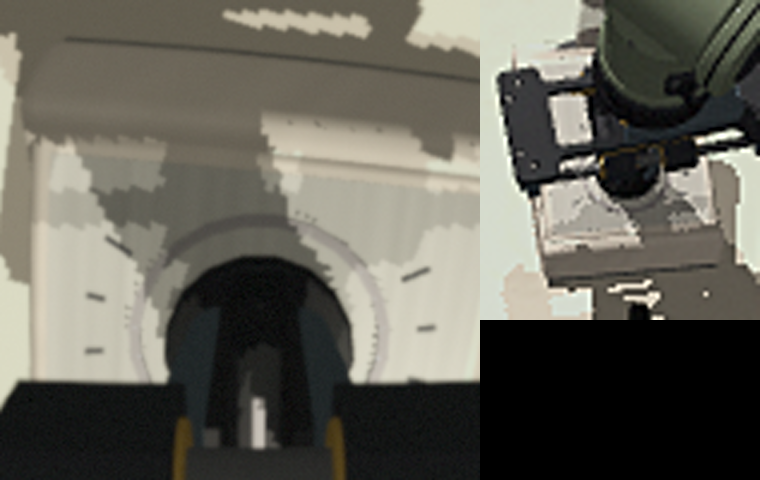

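Emit:
apply_moves(
  delta_pos=[
    [0, 0, 0],
    [0, 0, 0],
    [0, 0, 0],
    [0, 0, 0],
  ],
  rot=[
    [0, 0, 0],
    [0, 0, 0],
    [0, 0, 0],
    [0, 0, 0],
  ],
  hand=[0.35, 0.35, 0.35, 0.35],
)

```text
time_s: 19.88
ee_pos: [470.3, 141.7, 77.6]
ee_rot: [-176.0, 34.8, 112.0]
force: [-0.4, 0.0, 0.4]
gripper_width: 31.9
gripper_force: 0.0
```

Emit:
apply_moves(
  delta_pos=[
    [-0.03, 0.1, 0.15],
    [-0.06, 0.22, 0.33],
    [-0.1, 0.38, 0.56],
    [-0.14, 0.56, 0.82],
    [-0.14, 0.56, 0.82],
  ],
  rot=[
    [0, 0, 0],
    [0, 0, 0],
    [0, 0, 0],
    [0, 0, 0],
    [0, 0, 0],
  ],
  hand=[0.35, 0.35, 0.35, 0.35, 0.35],
)

```text
time_s: 20.3
ee_pos: [455.8, 213.6, 180.7]
ee_rot: [-176.8, 34.6, 111.7]
force: [1.3, 0.8, -0.4]
gripper_width: 32.0
gripper_force: 0.0
```

Emit:
apply_moves(
  delta_pos=[
    [0, 0, 0],
    [0, 0, 0],
    [0, 0, 0],
    [0, 0, 0],
    [0, 0, 0],
    [0, 0, 0],
    [0, 0, 0],
    [0, 0, 0],
    [0, 0, 0],
    [0, 0, 0],
  ],
  rot=[
    [-0.0114, 0.0453, 0.0667],
    [-0.0228, 0.0906, 0.1334],
    [-0.0342, 0.1359, 0.2001],
    [-0.0456, 0.1812, 0.2668],
    [-0.057, 0.2265, 0.3335],
    [-0.0684, 0.2718, 0.4002],
    [-0.0798, 0.3171, 0.4669],
    [-0.0912, 0.3624, 0.5336],
    [-0.1026, 0.4077, 0.6003],
    [-0.114, 0.453, 0.667],
  ],
  hand=[0.35, 0.35, 0.35, 0.35, 0.35, 0.35, 0.35, 0.35, 0.35, 0.35],
)

```text
time_s: 21.13
ee_pos: [453.3, 208.5, 175.6]
ee_rot: [-146.2, 7.6, -176.7]
force: [-0.3, 0.9, -0.4]
gripper_width: 32.1
gripper_force: 0.0
```

Emit:
apply_moves(
  delta_pos=[
    [0, 0, 0],
    [0, 0, 0],
    [0, 0, 0],
  ],
  rot=[
    [-0.0114, 0.0453, 0.0667],
    [-0.0114, 0.0453, 0.0667],
    [-0.0114, 0.0453, 0.0667],
  ],
  hand=[0.35, 0.35, 0.35],
)

```text
time_s: 21.38
ee_pos: [453.3, 208.5, 175.7]
ee_rot: [-145.7, 3.9, -171.3]
force: [-0.4, 0.8, 1.3]
gripper_width: 32.1
gripper_force: 0.0
```

```bash
python3 - <<'E'
from fit import *
p=grab('wrist');s=p['st'];print(s['ee_pos'],s['ee_rot'],s['time_s'])
# rectify: panel-plane image at height h, 8 px/mm, x=rt, y=-u
P6=D-25*n
def rect(h,half=45,k=6):
    g=np.arange(-half,half,1/k);U,Rr=np.meshgrid(g[::-1],g,indexing='ij')
    C=D+(h-31)*n;m=np.array([[proj(p,C+a*u+b*rt) for a,b in zip(ua,ra)] for ua,ra in zip(U[::1],Rr)],np.float32)
    return cv2.remap(p['pixels'],m[...,0],m[...,1],cv2.INTER_CUBIC)
r=rect(6);np.save('r6.npy',r);r2=rect(31);np.save('r31.npy',r2)
cv2.imwrite('pics/w8.png',cv2.cvtColor(cv2.resize(np.hstack([r[:400],r2[:400]]),(800,296)),cv2.COLOR_RGB2BGR))
cv2.imwrite('pics/w8.png',cv2.cvtColor(np.hstack([r[:400,70:470],r2[:400,70:470]]),cv2.COLOR_RGB2BGR)); save(p,'w8f.png')
for t in('dial_top','dial_pointer','tab_mark','start_top'):
    for l in spotter.landmark_of(p,t)[:2]:
        h={'dial_top':31,'start_top':8}.get(t,6);X=onplane(p,l['position'],D+(h-31)*n)-(D+(h-31)*n);print(t,l['score'],np.array(l['position']),X@u,X@rt,ang(X))
E
```

```text
[453.31 208.54 175.7 ] [-145.69    3.9  -171.35] 21.3833
dial_top 0.88 [290.2 202. ] -2.870109952478627 1.9914004382304469 145.24549463268377
dial_pointer 0.69 [249.9 202.5] 35.992971489026814 -0.8777253806070018 -1.3969392516707226
tab_mark 0.74 [252.4 206.4] 34.1690568958891 -5.034871141330081 -8.38231493333005
tab_mark 0.29 [196.3 188.1] 86.11477722165807 19.884185300915373 13.001909190463197
start_top 0.76 [209. 208.] 76.52197964814195 -0.9382519940168574 -0.7024803321845116
```

View pics/w8.png

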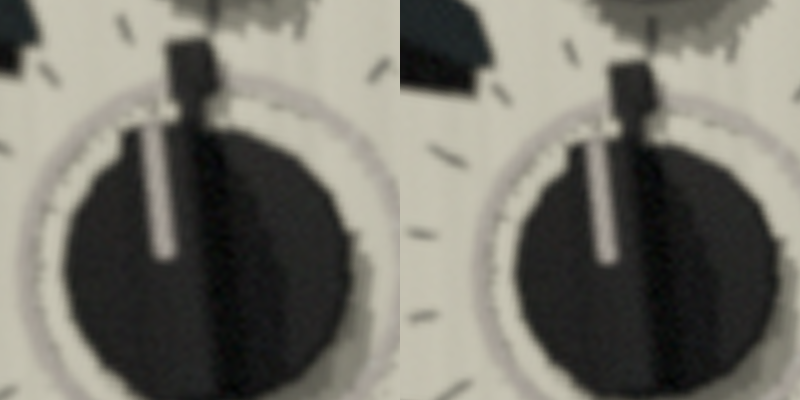

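```bash
python3 - <<'E'
from fit import *
k=6
r=np.load('r6.npy').astype(int);r2=np.load('r31.npy').astype(int);print(r.shape)
# tab: dark px in region of full r6 (x+70)
g=r.sum(2)/3
sub=(g[30:98,225:300]<75);ys,xs=np.nonzero(sub);ys+=30;xs+=225
nn,lab,stt,cen=cv2.connectedComponentsWithStats(sub.astype(np.uint8));i=1+np.argmax(stt[1:,4]);print('tab',cen[i]+[225,30],stt[i])
tab=cen[i]+[225,30]
ys,xs=np.nonzero(lab==i);rect=cv2.minAreaRect(np.c_[xs,ys].astype(np.float32));print('rect',np.array(rect[0])+[225,30],rect[1:])
# steel line in r31
def line(im,x0,x1,y0,y1):
    G=im.sum(2)/3;P=[]
    for y in range(y0,y1):
        row=G[y,x0:x1]-60;row=np.clip(row,0,None)
        P.append((np.sum(row*np.arange(x0,x1))/row.sum(),y))
    P=np.array(P);a=np.polyfit(P[:,1],P[:,0],1);print('line ang',np.degrees(np.arctan(a[0])),'x at y=270',np.polyval(a,270),'resid',np.std(P[:,0]-np.polyval(a,P[:,1])))
line(r2,70+180,70+225,165,255);line(r2,70+180,70+225,190,255);line(r,70+135,70+185,150,250)
# ring outer edge fit at h=1 : use raw image remapped coordinates -> radial gradient from approx centre
p=cv2.cvtColor(cv2.imread('pics/w8f.png'),cv2.COLOR_BGR2RGB).astype(float).mean(2)
# foot disc ellipse: dark boundary in r6 
pts=[]
c0=np.array([277.,268.])
for a in np.radians(np.arange(0,360,4)):
    rr=np.arange(110,175);X=c0[0]+rr*np.sin(a);Y=c0[1]-rr*np.cos(a);ok=(X<539)&(Y<539)
    v=g[np.clip(Y,0,539).astype(int),np.clip(X,0,539).astype(int)]
    j=np.nonzero(v>100)[0]
    if len(j): pts.append((X[j[0]],Y[j[0]]))
pts=np.array(pts);
f=lambda q:np.hypot(pts[:,0]-q[0],pts[:,1]-q[1])-q[2]
q=least_squares(f,[277,268,140],loss='soft_l1',f_scale=2).x;print('foot',q, np.median(abs(f(q))))
pts=[]
for a in np.radians(list(range(-80,-20,3))+list(range(20,60,3))+list(range(-130,-80,3))):
    rr=np.arange(165,215);X=277+rr*np.sin(a);Y=265-rr*np.cos(a)
    v=cv2.GaussianBlur(g.astype(np.float32),(0,0),2)[np.clip(Y,0,539).astype(int),np.clip(X,0,539).astype(int)]
    j=np.argmin(v);pts.append((X[j],Y[j],v[j]))
pts=np.array(pts);q2=least_squares(f,[277,265,185],loss='soft_l1',f_scale=2).x;print('ring',q2,np.median(abs(f(q2))))
E
```

```text
(540, 540, 3)
tab [263.12  70.32] [  14   11   51   57 2421]
rect [264.24  69.94] ((56.89549255371094, 47.166748046875), 84.47245788574219)
line ang 6.225388982879235 x at y=270 278.58015942395065 resid 0.13851216613064318
line ang 6.235486537521813 x at y=270 278.5892386500607 resid 0.15384100810183945
line ang 6.221353058035595 x at y=270 236.4099871276245 resid 0.14950312003054503
foot [281.19 277.63 147.62] 3.1855493730479196
ring [290.47 271.92 188.12] 1.2758075595010325
```

Emit:
apply_moves(
  delta_pos=[
    [0, 0, 0],
    [0, 0, 0],
    [0, 0, 0],
    [0, 0, 0],
    [0, 0, 0],
    [0, 0, 0],
    [0, 0, 0],
    [0, 0, 0],
    [0, 0, 0],
    [0, 0, 0],
  ],
  rot=[
    [0.0114, -0.0453, -0.0667],
    [0.0228, -0.0906, -0.1334],
    [0.0342, -0.1359, -0.2001],
    [0.0456, -0.1812, -0.2668],
    [0.057, -0.2265, -0.3335],
    [0.0684, -0.2718, -0.4002],
    [0.0798, -0.3171, -0.4669],
    [0.0912, -0.3624, -0.5336],
    [0.1026, -0.4077, -0.6003],
    [0.114, -0.453, -0.667],
  ],
  hand=[0.8, 0.8, 0.8, 0.8, 0.8, 0.8, 0.8, 0.8, 0.8, 0.8],
)

```text
time_s: 22.47
ee_pos: [453.3, 208.7, 176.0]
ee_rot: [-171.5, 34.1, 120.0]
force: [0.3, -0.6, 0.7]
gripper_width: 73.0
gripper_force: 0.0
```

Emit:
apply_moves(
  delta_pos=[
    [0, 0, 0],
    [0, 0, 0],
    [0, 0, 0],
    [0, 0, 0],
  ],
  rot=[
    [0.0114, -0.0453, -0.0667],
    [0.0114, -0.0453, -0.0667],
    [0.0114, -0.0453, -0.0667],
    [0.0114, -0.0453, -0.0667],
  ],
  hand=[0.8, 0.8, 0.8, 0.8],
)

```text
time_s: 22.8
ee_pos: [453.3, 208.6, 176.0]
ee_rot: [-175.9, 34.8, 112.2]
force: [-0.1, 0.2, -0.3]
gripper_width: 72.9
gripper_force: 0.0
```

```bash
python3 - <<'E'
from fit import *
p=grab('wrist');s=p['st'];print(s['ee_pos'],s['ee_rot'],s['time_s']);save(p,'w9f.png')
k=6
def rect(h,half=45):
    g=np.arange(-half,half,1/k);C=D+(h-31)*n
    m=np.array([[proj(p,C+a*u+b*rt) for b in g] for a in g[::-1]],np.float32)
    return cv2.remap(p['pixels'],m[...,0],m[...,1],cv2.INTER_CUBIC)
r6,r31=rect(6),rect(31);np.save('s6.npy',r6);np.save('s31.npy',r31)
cv2.imwrite('pics/w9.png',cv2.cvtColor(np.hstack([r6[:,70:470],r31[:,70:470]]),cv2.COLOR_RGB2BGR))
E
```

```text
[453.31 208.64 176.04] [-175.92   34.82  112.16] 22.8
```

```bash
python3 - <<'E'
import numpy as np,cv2
g=np.load('s6.npy').mean(2);h=np.load('s31.npy').mean(2)
G=cv2.resize(g,(54,54),interpolation=cv2.INTER_AREA)
for r in G[:34,12:46]: print(' '.join('%2d'%(v//10) for v in r))
E
```

```text
20 20 20 20 20 20 20 20 18 17 14 10  9  9  8  7  8  9  9  9  9  9 11 13 13 15 18 19 19 19 19 19 19 19
20 20 20 20 20 20 19 20 20 19 18 14 11 10  9  7  9 11 10 12 11 11 12 13 14 18 19 19 19 19 19 19 19 19
20 20 20 20 20 19 17 19 20 20 19 18 16 14 12  9 11 13 13 14 13 13 14 14 14 18 19 19 19 19 19 19 19 19
20 20 20 20 20 19 16 18 20 19 19 19 18 16 15 11 13 14 16 17 15 14 16 16 14 18 19 19 19 19 19 19 19 19
20 20 20 20 20 20 17 17 19 19 19 15 11 10  9  9 16 18 18 19 19 18 18 17 16 19 19 19 19 19 19 19 19 19
20 20 20 20 20 20 19 19 20 20 18 11  6  6  5  8 17 20 20 20 19 19 19 18 18 19 19 19 19 19 19 19 19 19
20 20 20 20 20 20 20 20 20 19 19 12  6  5  5  6 15 19 20 19 19 19 19 19 19 19 19 19 19 19 19 19 18 18
20 20 20 20 20 20 20 20 20 19 19 13  7  7  7  5 11 17 19 19 19 19 19 19 19 19 19 19 19 19 19 17 14 18
19 20 20 20 20 20 20 20 19 19 18 12  8 14 12  5  7 14 17 18 18 18 19 19 19 19 19 19 19 19 18 15 16 19
19 20 20 20 20 19 19 19 18 17 13  8  8 16 15  7  5  9 15 16 17 17 17 18 18 19 19 19 19 19 19 17 18 19
20 20 20 19 19 19 18 17 17 16 10  5  7 15 15  8  5  7 16 16 17 16 16 17 17 18 19
[... 1667 characters left out ...]
5  5  5  5  5  4  4  4  3  4  5  4  4  4  3  2  2  2  2  3  4  4  4  4  4  5 11 17 19 18
19 15  6  4  5  4  5  4  4  4  4  4  3  4  5  4  4  4  4  2  2  3  2  3  4  4  4  4  4  6 11 16 19 18
19 16  8  4  5  4  4  4  4  4  4  4  3  4  4  4  4  4  4  2  2  2  3  3  4  4  4  4  4  6 12 16 18 18
19 18  9  4  4  4  4  4  4  4  4  4  3  4  4  4  4  4  4  3  2  2  2  2  4  4  4  4  4  7 12 15 18 18
19 18 11  5  4  4  4  4  4  4  4  4  3  4  4  4  4  4  4  3  2  2  2  3  3  4  4  4  4  8 11 15 18 18
19 19 14  6  4  4  4  4  4  4  4  4  3  3  4  4  4  4  4  3  2  2  2  2  3  4  4  4  4  9 12 16 18 17
19 19 17  9  4  4  4  4  4  4  4  4  3  3  4  4  4  4  4  3  2  2  2  2  3  4  4  3  6 10 12 17 18 17
```

```bash
python3 - <<'E'
import numpy as np,cv2
def line(im,nm,y0,y1,lo,hi):
    G=im.mean(2);P=[]
    for y in range(y0,y1):
        row=np.clip(G[y,lo:hi]-85,0,None)
        if row.sum()>200: P.append((np.sum(row*np.arange(lo,hi))/row.sum(),y))
    P=np.array(P);a=np.polyfit(P[:,1],P[:,0],1);print(nm,P[0,1],P[-1,1],'ang',-np.degrees(np.arctan(a[0])),'x@270',np.polyval(a,270),'x@75',np.polyval(a,75),'res',np.std(P[:,0]-np.polyval(a,P[:,1])));return a
s6,s31=np.load('s6.npy'),np.load('s31.npy')
a=line(s6,'s6',130,205,245,292); b=line(s31,'s31',160,235,245,300)
g=s6.mean(2)
for y in range(40,84,4):
    r=g[y,225:310];d=np.nonzero(r<110)[0];print(y,225+d.min() if len(d) else None,225+d.max() if len(d) else None)
# ring midpoint: dark mid-line of ring in s6 
f=cv2.GaussianBlur(g.astype(np.float32),(0,0),3);pts=[]
for an in list(range(-100,-18,3))+list(range(18,80,3)):
    t=np.radians(an);rr=np.arange(160,225);X=280+rr*np.sin(t);Y=262-rr*np.cos(t);ok=(X>=0)&(X<540)&(Y>=0)&(Y<540)
    v=np.where(ok,f[np.clip(Y,0,539).astype(int),np.clip(X,0,539).astype(int)],999);j=v.argmin()
    if 0<j<len(rr)-1: pts.append((X[j],Y[j]))
from scipy.optimize import least_squares
pts=np.array(pts);q=least_squares(lambda q:np.hypot(pts[:,0]-q[0],pts[:,1]-q[1])-q[2],[280,262,187],loss='soft_l1',f_scale=2);print('ring',q.x,np.median(abs(q.fun)))
E
```

```text
s6 130.0 204.0 ang -7.247699574807869 x@270 280.446571594271 x@75 255.6473942502236 res 0.19775428371578008
s31 160.0 234.0 ang -6.562887969215611 x@270 278.84641839498806 x@75 256.4121367344086 res 0.20126413442417493
40 270 277
44 252 277
48 238 276
52 236 276
56 236 277
60 236 278
64 237 279
68 237 280
72 237 282
76 238 284
80 237 287
ring [279.9010985  282.19471356 185.98611053] 1.2285625537442115
```

```bash
python3 - <<'E'
from fit import *
B=D-31*n+70*u-1*rt
print(B); go(B+100*n,toolR(173.5));go(B+35*n,toolR(173.5)); print(-10*n/120)
E
```

```text
[486.27  79.39 104.86]
pos [ 0.16 -0.61  0.09] rot [-0.  0. -0.] deg 0.5448112832733095
pos [ 0.23 -0.91 -0.35] rot [-0.  0. -0.] deg 0.5448112832733095
[ 0.01 -0.05 -0.07]
```

Emit:
apply_moves(
  delta_pos=[
    [0.05, -0.2, 0.03],
    [0.1, -0.4, 0.06],
    [0.16, -0.61, 0.09],
    [0.18, -0.7, -0.05],
    [0.2, -0.8, -0.2],
    [0.23, -0.91, -0.35],
    [0.23, -0.91, -0.35],
    [0.23, -0.91, -0.35],
    [0.23, -0.91, -0.35],
    [0.23, -0.91, -0.35],
  ],
  rot=[
    [0, 0, 0],
    [0, 0, 0],
    [0, 0, 0],
    [0, 0, 0],
    [0, 0, 0],
    [0, 0, 0],
    [0, 0, 0],
    [0, 0, 0],
    [0, 0, 0],
    [0, 0, 0],
  ],
  hand=[0, 0, 0, 0, 0, 0, 0, 0, 0, 0],
  newtons=20,
)

```text
time_s: 23.68
ee_pos: [481.7, 100.5, 135.0]
ee_rot: [-176.2, 34.8, 112.0]
force: [-0.4, 0.8, 0.7]
gripper_width: 9.1
gripper_force: 0.0
```

```bash
python3 - <<'E'
from fit import *
p=grab('wrist');b=grab('side');a=grab('scene');s=p['st'];print(s['gripper_width'],s['force'])
B=D-31*n
x=np.array(s['ee_pos'])-B;print('tcp u,rt,n',x@u,x@rt,x@n)
for im in(p,b,a):
  for l in spotter.landmark_of(im,'start_top')[:2]:
    X=onplane(im,l['position'],B+8*n)-B;print(im['name'],l['score'],np.array(l['position']),X@u,X@rt)
E
```

```text
9.073338675982926 [-0.4   0.76  0.68]
tcp u,rt,n 69.58934123366599 -1.71993666917127 37.125588980485766
wrist 0.59 [281.4 244.1] 74.32598123025663 1.2558826781226298
scene 0.51 [237.7 193.7] 42.65097227876336 -42.784148863829394
```

Emit:
apply_moves(
  delta_pos=[
    [-0.01, -0.02, 0.01],
    [0, -0.06, -0.05],
    [0.01, -0.11, -0.12],
    [0.01, -0.11, -0.12],
    [0.01, -0.11, -0.12],
    [0.01, -0.11, -0.12],
  ],
  rot=[
    [0, 0, 0],
    [0, 0, 0],
    [0, 0, 0],
    [0, 0, 0],
    [0, 0, 0],
    [0, 0, 0],
  ],
  hand=[0, 0, 0, 0, 0, 0],
)

```text
time_s: 24.48
ee_pos: [482.7, 86.3, 119.5]
ee_rot: [-176.1, 34.8, 112.0]
force: [1.5, 2.4, 2.8]
gripper_width: 0.6
gripper_force: 1.7
```

Emit:
apply_moves(
  delta_pos=[
    [0.002, -0.009, -0.014],
    [0.005, -0.019, -0.027],
    [0.005, -0.019, -0.027],
  ],
  rot=[
    [0, 0, 0],
    [0, 0, 0],
    [0, 0, 0],
  ],
  hand=[0, 0, 0],
)

```text
time_s: 24.73
ee_pos: [483.0, 85.6, 118.5]
ee_rot: [-176.3, 34.8, 111.8]
force: [-8.1, 13.8, 20.0]
gripper_width: 0.3
gripper_force: 12.0
```

```bash
python3 - <<'E'
from fit import *
s=env.state();x=np.array(s['ee_pos'])-(D-31*n);print('tcp u,rt,n',x@u,x@rt,x@n,'Fn',s['force']@n,s['force'],s['gripper_width'])
E
```

```text
tcp u,rt,n 72.24187769958691 0.6228658237689242 15.101099643871514 Fn 25.216172727878657 [-8.11 13.78 20.04] 0.30252158669792933
```

Emit:
apply_moves(
  delta_pos=[
    [-0.004, 0.016, 0.023],
    [-0.004, 0.016, 0.023],
    [-0.004, 0.016, 0.023],
  ],
  rot=[
    [0, 0, 0],
    [0, 0, 0],
    [0, 0, 0],
  ],
  hand=[0, 0, 0],
)

```text
time_s: 24.98
ee_pos: [482.8, 86.1, 119.3]
ee_rot: [-176.1, 34.8, 112.0]
force: [1.9, 2.7, 2.9]
gripper_width: 0.3
gripper_force: 1.8
```

```bash
cat > rd.py <<'E'
from fit import *
s=env.state();x=np.array(s['ee_pos'])-(D-31*n);print('n',x@n,'Fn',s['force']@n,s['force'])
E
python3 rd.py
```

```text
n 16.02625157590409 Fn 3.624826705540702 [1.9  2.67 2.94]
```

Emit:
apply_moves(
  delta_pos=[
    [-0.002, 0.008, 0.012],
    [-0.002, 0.008, 0.012],
    [-0.002, 0.008, 0.012],
  ],
  rot=[
    [0, 0, 0],
    [0, 0, 0],
    [0, 0, 0],
  ],
  hand=[0, 0, 0],
)

```text
time_s: 25.23
ee_pos: [482.1, 86.7, 120.4]
ee_rot: [-176.0, 34.8, 112.0]
force: [2.4, 1.7, 2.2]
gripper_width: 0.4
gripper_force: 1.4
```

```bash
python3 rd.py
```

```text
n 17.373477180375648 Fn 2.4160973199493774 [2.39 1.69 2.21]
```

Emit:
apply_moves(
  delta_pos=[
    [-0.002, 0.008, 0.012],
    [-0.002, 0.008, 0.012],
    [-0.002, 0.008, 0.012],
  ],
  rot=[
    [0, 0, 0],
    [0, 0, 0],
    [0, 0, 0],
  ],
  hand=[0, 0, 0],
)

```text
time_s: 25.48
ee_pos: [481.4, 87.6, 121.8]
ee_rot: [-175.9, 34.8, 112.0]
force: [0.6, 1.2, 1.8]
gripper_width: 0.4
gripper_force: 0.9
```

```bash
python3 rd.py
```

```text
n 19.142094647143065 Fn 2.09491906984856 [0.61 1.23 1.83]
```

Emit:
apply_moves(
  delta_pos=[
    [-0.003, 0.014, 0.02],
    [-0.003, 0.014, 0.02],
    [-0.003, 0.014, 0.02],
  ],
  rot=[
    [0, 0, 0],
    [0, 0, 0],
    [0, 0, 0],
  ],
  hand=[0, 0, 0],
)

```text
time_s: 25.73
ee_pos: [480.8, 89.1, 124.2]
ee_rot: [-175.9, 34.8, 112.0]
force: [1.4, -0.3, 0.1]
gripper_width: 0.5
gripper_force: 0.0
```

```bash
python3 rd.py
```

```text
n 22.051767789068453 Fn -0.27527611336991764 [ 1.35 -0.3   0.1 ]
```

Emit:
apply_moves(
  delta_pos=[
    [-0.03, 0.12, 0.18],
    [-0.07, 0.28, 0.41],
    [-0.12, 0.48, 0.7],
    [-0.14, 0.56, 0.82],
    [-0.14, 0.56, 0.82],
  ],
  rot=[
    [0, 0, 0],
    [0, 0, 0],
    [0, 0, 0],
    [0, 0, 0],
    [0, 0, 0],
  ],
  hand=[0, 0, 0, 0, 0],
)

```text
time_s: 26.15
ee_pos: [465.8, 159.3, 225.9]
ee_rot: [-176.5, 34.7, 111.8]
force: [0.6, 0.3, 0.1]
gripper_width: 0.5
gripper_force: 0.0
```

```bash
python3 - <<'E'
from fit import *
p=grab('wrist');a=grab('scene');print(p['st']['ee_pos'],p['st']['force'],p['st']['time_s'])
for t in('dial_pointer','tab_mark'):
    for l in spotter.landmark_of(p,t)[:1]:
        X=onplane(p,l['position'],D-25*n)-(D-25*n);print(t,l['score'],X@u,X@rt,ang(X))
for im in(p,a):
  for q,z in(('salt_shaker',46),('jigger',0),('nutmeg_jar',0),('bitters_1',0)):
    for l in spotter.landmark_of(im,q)[:1]: print(im['name'],q,round(l['score'],2),atz(im,l['position'],z))
  for t in spotter.trace(im,'salt_shaker')[:1]: print(np.array(t['box']))
# dial line recheck
k=6;g=np.arange(-45,45,1/k)
C=D;m=np.array([[proj(p,C+x*u+y*rt) for y in g] for x in g[::-1]],np.float32)
G=cv2.remap(p['pixels'],m[...,0],m[...,1],cv2.INTER_CUBIC).mean(2);P=[]
for y in range(160,235):
    r=np.clip(G[y,245:300]-85,0,None)
    if r.sum()>200:P.append(((r*np.arange(245,300)).sum()/r.sum(),y))
P=np.array(P);print(len(P))
if len(P)>20: q=np.polyfit(P[:,1],P[:,0],1);print('line',-np.degrees(np.arctan(q[0])),np.std(P[:,0]-np.polyval(q,P[:,1])))
E
```

```text
[465.78 159.34 225.9 ] [0.58 0.33 0.1 ] 26.15
dial_pointer 0.97 31.027439876906435 -3.856263474413744 -7.084709509143954
tab_mark 0.7 33.81512259341201 -2.618937168555491 -4.428642783549942
wrist salt_shaker 0.78 [511.39 -17.17  46.  ]
wrist jigger 0.7 [ 438.15 -241.72    0.  ]
wrist nutmeg_jar 0.48 [485.9   89.89   0.  ]
[279.2 234.5  31.   36.6]
scene salt_shaker 0.55 [506.3  -14.93  46.  ]
scene jigger 0.96 [ 436.89 -247.97    0.  ]
scene nutmeg_jar 0.67 [504.06 375.68   0.  ]
scene bitters_1 0.83 [439.87 318.56   0.  ]
[278.5 209.6  16.8  34. ]
75
line -6.2483663098174596 0.07019452834218669
```

```bash
python3 - <<'E'
from fit import *
p=grab('wrist');k=6;g=np.arange(-45,45,1/k)
def rect(h):
    C=D+(h-31)*n;m=np.array([[proj(p,C+x*u+y*rt) for y in g] for x in g[::-1]],np.float32);return cv2.remap(p['pixels'],m[...,0],m[...,1],cv2.INTER_CUBIC).mean(2)
def an(G6,G31,nm,y0=160):
    P=[]
    for y in range(y0,235):
        r=np.clip(G31[y,245:300]-85,0,None)
        if r.sum()>200:P.append(((r*np.arange(245,300)).sum()/r.sum(),y))
    P=np.array(P);q=np.polyfit(P[:,1],P[:,0],1);print(nm,'line',-np.degrees(np.arctan(q[0])),'axis x',np.polyval(q,[262,270,278]))
    for y in range(30,100,6):
        v=G6[y,200:320];d=v<120;lab=np.diff(np.r_[0,d.astype(int),0]);s=np.nonzero(lab==1)[0]+200;e=np.nonzero(lab==-1)[0]+200;print(y,[(int(i),int(j),(i+j)/2) for i,j in zip(s,e) if j-i>12])
an(rect(6),rect(31),'now')
an(np.load('r6.npy').mean(2),np.load('r31.npy').mean(2),'view1',165)
E
```

```text
now line -5.594103614930396 axis x [277.01 277.8  278.58]
30 []
36 []
42 [(236, 277, np.float64(256.5))]
48 [(233, 278, np.float64(255.5))]
54 [(233, 279, np.float64(256.0))]
60 [(234, 281, np.float64(257.5))]
66 [(234, 285, np.float64(259.5))]
72 [(235, 287, np.float64(261.0))]
78 [(234, 287, np.float64(260.5))]
84 [(235, 288, np.float64(261.5))]
90 [(236, 288, np.float64(262.0))]
96 [(239, 284, np.float64(261.5))]
view1 line -6.249538646995128 axis x [277.69 278.57 279.45]
30 []
36 []
42 [(239, 281, np.float64(260.0))]
48 [(235, 284, np.float64(259.5))]
54 [(235, 286, np.float64(260.5))]
60 [(236, 288, np.float64(262.0))]
66 [(237, 291, np.float64(264.0))]
72 [(237, 294, np.float64(265.5))]
78 [(237, 296, np.float64(266.5))]
84 [(238, 296, np.float64(267.0))]
90 [(238, 296, np.float64(267.0))]
96 [(239, 294, np.float64(266.5))]
```

```bash
python3 -c "
from workcell import env
print(env.job_done())"
```

```text
the job is handed in; nothing more can be done
None
```

I handed the job in at about 26 s: the salt shaker is standing on the plate, the dial pointer is within about 1° of the index tab (my estimate from the camera views), and the start button was pressed to its stop; no verdict came back.

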